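# Draw down the gauge-head cover with four wing screws, crosswise

### The arm

A 6-joint arm with a two-finger parallel gripper is mounted at the origin on the work surface. World frame = base frame: x ahead of the robot, y to its left, z up, the work surface at z = 0. Lengths are in m, angles in degrees, forces in N, time in s.
With the tool pointing down it reaches from about 0.375 to 0.9 m from the base axis. Payload 3.1 kg.
Tool frame: the origin (TCP) lies at the very end of the fingers, on their centre line; the grasp point (between the pads) lies 19 mm behind it; z points along the fingers, y is the direction in which the jaws open and shut (so a half turn about z gives the same grasp; the last joint's range is limited). The gripper opens to 87 mm and grips with 3 to 60 N. Pads are 19 mm wide; open, the fingers measure 117 mm over their backs; the gripper's body (75 mm by 190 mm) begins 51 mm behind the grasp point.
Start: joints at [-81.561, 30.224, 82.088, -0, 67.689, -10.227], TCP at [0.2, -0.592, 0.223] pointing down, gripper open.
Joint ranges: [-176.69, 176.69], [-43.24, 126.21], [12.49, 139.97], [-82, 262], [0, 151.66], [-163.58, 163.58]. Speed limits (degrees/s): [159.86, 159.86, 180, 180, 180, 180].

### API

Orientations are given as a 3x3 rotation matrix whose columns are the frame's x, y, z axes.
In Python, from rig import readout, capture, camera_model, bot, spot_in, regions_of gives the robot as it stands.
- The arm moves only by the tool send_rows, never from a script. Its argument "moves" is a list that holds one entry, the list of rows, each a list of 7 numbers: the turn, a rotation vector about the tool's x, y, z in degrees, then the shift along the tool's x, y, z in cm, then the opening, from -1 (shut) to 1 (fully open). A call has exactly 5 rows; each row shifts and turns the commanded pose from where the row before left it, along the tool's axes as they then stand; what a row does not reach is not made up. A row lasts 1/10 s, in which the tool goes at most 50 mm and 8.59 degrees, less where a joint would pass 70% of its speed; a pose out of reach is approached as far as the arm can. A call with a gripper value outside its range is refused whole. The fingers move at their own pace and stop on an object; the grip force is fixed at half the most. Time passes only in rows, so rows that do not move let the fingers close, or fill a call up. It gives the time, the measured TCP pose, the force and the opening at its end, in the units of the state.
- readout.read_state(): the state, without advancing time (a new reading comes with each control period).
- capture(name): name is "side" or "top" or "wrist"; returns the picture (384x512x3 uint8, blue, green, red); there is no depth.
- camera_model(name): a dict with "camera_matrix" (3x3 intrinsics, pixels), "pose" (4x4, takes a point from camera to world coordinates). Camera axes: x right, y up, looking along -z (the intrinsics and any distortion apply to the point x, -y, -z); pixel columns grow to the right and rows downward; lengths in m; the calibration is good to about 2 mm. A picture is of the moment at which its call begins: read the wrist's pose just before it. camera_model takes no time and is no camera call; for the wrist camera it gives the pose at the moment of the call.
- bot.hand_in(): hands the job in, once; it reports no verdict.
Trained networks look in the newest picture that a camera, given by its name, has taken for a name from the list of things; names that differ only in an ending like _2 or _b are one class to them, and where a whole thing is asked for, a point or a joint stands for the part that bears it (a point fixed in the world has none). Each returns a list of dicts, best first, with "p" (0 to 1); they miss things now and then, are a little off and sometimes report something else, mostly with a low value. They report only what shows in the picture. A call takes as long as a camera call.
- spot_in(camera, thing): "location" ([x, y, z] in m, in world coordinates, good to about 4 mm: the middle of the surface that is visible of it).
- regions_of(camera, thing): "mask" (384x512 bool, what is visible of it).
The state is a dict: "time_s": time; "joint_positions": joint angles; "qvel": joint speeds; "tau": joint torques, N m; "position": TCP position; "tcp_rot": TCP orientation; "force": force on the tool from outside, world axes, zero at the start; "moment": the same for the moment, N m; "opening": opening from 0.0 (shut) to 1.0 (fully open).
Only numpy, scipy, OpenCV 4.12 (cv2) and the standard library are available. Lean on these libraries where they do the work, as an engineer would, in place of code of your own. Each camera call takes 0.05 s, during which the arm holds its last target. There are 200 camera calls.

### The job

Close the blue cover of the gauge-head housing: turn its four orange wing screws clockwise, a little at a time and corner to opposite corner (about half way in a first round, home in a second), so that the cover stays nearly level while it goes down. Finish with the cover flat on its gasket and all four screws gently tight by feel: each presses with about 28 N, that is 0.12 N m more than it takes to turn freely, none loose and none ever much tighter. Leave the other things on the bench where they are.

Things in the scene. Friction and masses are not known exactly. Their poses are not given: they have to be found in the camera images.
- housing: Square aluminium instrument housing on a dark 170 x 170 mm foot plate, 55 mm high, bolted down. Origin: centre of its underside on the table. A black square rubber gasket frame, whose thickness is not exactly known, stands about 4 mm (2.5 to 5) out of its top; the cover seats on it.
- cover: Blue 150 x 150 x 8 mm cover plate (0.6 kg) with a round port in the middle, above the housing, pushed up by the springy seal so that it stands 4 to 8 mm above its seat at the start. Origin: centre of its underside; z is its upward normal. It can only go down and tilt; the screws draw it down.
- screw_a: Wing screw A at the near left corner (-x, +y of the housing), axis (-55, +55) mm from the housing's centre, opposite screw C: steel neck 10 mm across on a brass spring washer (18 mm wide, 4 mm thick) that presses on the cover. Origin: centre of the washer's underside; sinks with the screw. Clockwise from above tightens, 4.5 mm down per rad; 1.0 to 1.7 rad in all until seated.
- wing_a_grip (a point): Middle of the orange wing (finger bar) on top of screw A: bar 42 mm long, 12 mm thick, 24 mm high (12 mm above and below this point), 30 mm above the screw's origin and about 29 mm above the cover's top face. x lies along the bar (at the start 0 to 0.12 rad clockwise of the housing's x), y across it, z up. Sprung core, 3 N m per rad: under load the bar leads the screw, let go it springs back.
- screw_b: Wing screw B at the near right corner (-x, -y), axis (-55, -55) mm from the housing's centre, opposite screw D: steel neck 10 mm across on a brass spring washer (18 mm wide, 4 mm thick) that presses on the cover. Origin: centre of the washer's underside; sinks with the screw. All screws: turning freely takes some 0.16 to 0.2 N m; each newton of press adds 0.0045 N m.
- wing_b_grip (a point): Middle of the orange wing (finger bar) on top of screw B: bar 42 mm long, 12 mm thick, 24 mm high (12 mm above and below this point), 30 mm above the screw's origin and about 29 mm above the cover's top face. x lies along the bar (at the start 0 to 0.12 rad clockwise of the housing's x), y across it, z up. Sprung core, 3 N m per rad: under load the bar leads the screw, let go it springs back.
- screw_c: Wing screw C at the far right corner (+x, -y), axis (+55, -55) mm from the housing's centre, opposite screw A: steel neck 10 mm across on a brass spring washer (18 mm wide, 4 mm thick) that presses on the cover. Origin: centre of the washer's underside; sinks with the screw. All screws: once seated, press grows about 130 N per rad. They hold where left.
- wing_c_grip (a point): Middle of the orange wing (finger bar) on top of screw C: bar 42 mm long, 12 mm thick, 24 mm high (12 mm above and below this point), 30 mm above the screw's origin and about 29 mm above the cover's top face. x lies along the bar (at the start 0 to 0.12 rad clockwise of the housing's x), y across it, z up. Sprung core, 3 N m per rad: under load the bar leads the screw, let go it springs back.
- screw_d: Wing screw D at the far left corner (+x, +y), axis (+55, +55) mm from the housing's centre, opposite screw B: steel neck 10 mm across on a brass spring washer (18 mm wide, 4 mm thick) that presses on the cover. Origin: centre of the washer's underside; sinks with the screw. All screws stand equally high when their bars make the same angle with the housing.
- wing_d_grip (a point): Middle of the orange wing (finger bar) on top of screw D: bar 42 mm long, 12 mm thick, 24 mm high (12 mm above and below this point), 30 mm above the screw's origin and about 29 mm above the cover's top face. x lies along the bar (at the start 0 to 0.12 rad clockwise of the housing's x), y across it, z up. Sprung core, 3 N m per rad: under load the bar leads the screw, let go it springs back.
- spare_gasket: Flat black rubber ring, 64 mm across, 6 mm thick, lying beside the housing. Origin: centre of its underside. Bystander.
- spare_screw: Spare wing screw lying flat beside the housing: orange 42 x 24 x 12 mm bar with a steel stub 28 mm long. Origin: under the bar's centre. Bystander.
- gauge_block: Steel gauge block 35 x 20 x 30 mm, standing behind the housing. Origin: centre of its underside. Bystander.
- ring_gauge: Steel ring gauge, 60 mm across, 18 mm high, behind the housing. Origin: centre of its underside. Bystander.
- v_block: Dark steel V-block 60 x 60 x 45 mm, on the right. Origin: centre of its underside. Bystander.
- grease_jar: Jar with blue cap, 60 mm across, 60 mm high, on the left. Origin: centre of its underside. Bystander.
- parts_tray: Blue open tray 140 x 100 x 30 mm, on the right. Origin: centre of its underside. Bystander.
- screwdriver: Screwdriver lying on the left. Origin: under its middle. Bystander.

How it is judged (in metres and radians):
On the way:
1. the cover is drawn down level by a first round, no screw tight yet (z of cover in the frame of housing below 0.0632 m and angle between cover's own z axis and vertical below 0.012 rad and contact force between each of screw_a, screw_b, screw_c, screw_d and cover below 12 N), for 0.1 s.
At the end, for the whole second after the job is handed in: The cover lies flat on its gasket (within 0.008 rad of level, its underside less than 60.6 mm above the housing's underside) and at rest, and each of the four screws presses it with more than 14 N and less than 42 N (contact force between screw_a and cover between 14 and 42 N and contact force between screw_b and cover between 14 and 42 N and contact force between screw_c and cover between 14 and 42 N and contact force between screw_d and cover between 14 and 42 N and angle between cover's own z axis and vertical below 0.008 rad and z of cover in the frame of housing below 0.0606 m and linear speed of cover below 0.005 m/s); the robot touches nothing.
It fails at once if the cover is cocked by more than 0.0315 rad (1.8 degrees) (angle between cover's own z axis and vertical above 0.0315 rad).
It fails at once if a screw is overtightened: it presses the cover with more than 42 N (contact force between any of screw_a, screw_b, screw_c, screw_d and cover above 42 N).
It fails at once if a bystander is moved by more than 20 mm (distance of any of spare_gasket, spare_screw, gauge_block, ring_gauge, v_block, grease_jar, parts_tray, screwdriver from where it was at the start of the episode above 0.02 m).
It also fails if it takes over 72 s, if anything falls off the work surface, if the arm or the gripper's body presses on something with over 40 N, if the wrist force passes 120 N, or if a joint passes its speed limit or range.

## Working session

There is one attempt and no reset: what is moved stays moved. The work goes in short steps, Python scripts to look and compute and a tool call to move; the robot and the scene stay as the last step left them, time stands still between calls to the robot, and variables do not carry over. Pictures are saved under pics/ and viewed, about 8 in all and at most 12, crops included, and the job is handed in when it is done.

Besides the shell and the picture viewer there is one more tool, called after "Emit:" in YAML: its name, and indented under it one key for each argument. send_rows: Moves the arm, as the interface text tells. Its arguments: {"type":"object","properties":{"moves":{"type":"array","items":{"type":"array","items":{"type":"array","items":{"type":"number"}}}}},"required":["moves"]}

```bash
ls; mkdir -p pics
cat > h.py <<'E'
import numpy as np, cv2
from rig import readout, capture, camera_model, bot, spot_in, regions_of
E
python3 - <<'E'
from h import *
for n in ("top","side"):
    im=capture(n); cv2.imwrite(f"pics/{n}0.png",im)
    for t in ("housing","cover","wing_a_grip"):
        for d in spot_in(n,t): print(n,t,np.round(d["location"],4),round(d["p"],2))
s=readout.read_state(); print(s)
print(camera_model("top"))
E
```

```text
pics
top housing [0.5161 0.0492 0.07  ] 0.74
top housing [ 0.4915 -0.0156  0.1121] 0.73
top housing [0.6359 0.1435 0.0317] 0.59
top wing_a_grip [0.5483 0.1228 0.1149] 0.62
top wing_a_grip [0.4491 0.0844 0.1152] 0.53
side housing [0.5007 0.0833 0.0695] 0.68
side cover [0.5152 0.0565 0.0714] 0.89
side wing_a_grip [0.4399 0.0914 0.1032] 0.74
side wing_a_grip [0.4429 0.0909 0.1111] 0.63
{'time_s': 0.4, 'joint_positions': array([-8.15602004e+01,  3.02336312e+01,  8.20964133e+01, -1.46351037e-03,
        6.76885519e+01, -1.02268872e+01]), 'qvel': array([-0.01525801,  0.0017461 , -0.06884407,  0.01821197,  0.02849369,
        0.06358837]), 'tau': array([-4.27390924e-04, -4.39502907e+01, -1.76657116e+01,  6.32914854e-02,
        5.29832393e-02, -7.58592114e-05]), 'position': array([ 0.20004715, -0.59200023,  0.2223912 ]), 'tcp_rot': array([[ 9.47393426e-01,  3.20071384e-01, -7.10116402e-05],
       [ 3.20071390e-01, -9.47393374e-01,  3.17584034e-04],
       [ 3.43736039e-05, -3.23605820e-04, -9.99999947e-01]]), 'force': array([-0.15693063,  0.28560548, -0.41017306]), 'moment': array([ 0.00792363, -0.03448925,  0.03660141]), 'opening': 0.9983887954821111}
{'camera_matrix': array([[346.89530243,   0.        , 253.308474  ],
       [  0.        , 346.89530243, 192.82267518],
       [  0.        ,   0.        ,   1.        ]]), 'pose': array([[ 0.00270915,  0.99326858, -0.11580237,  0.47894252],
       [-0.9999632 ,  0.00363353,  0.00777198,  0.00942884],
       [ 0.00814044,  0.11577706,  0.99324187,  1.17740906],
       [ 0.        ,  0.        ,  0.        ,  1.        ]])}
```

Run:
```python
import cv2,numpy as np
a=cv2.imread("pics/top0.png");b=cv2.imread("pics/side0.png")
a2=cv2.resize(a[120:270,160:310],(600,600),interpolation=cv2.INTER_CUBIC)
cv2.imwrite("pics/topc.png",a2)
```

```text
(no output)
```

View pics/topc.png

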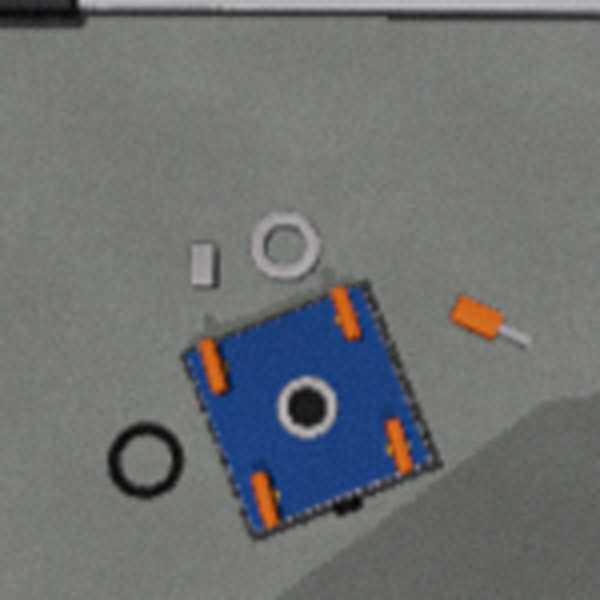

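View pics/side0.png

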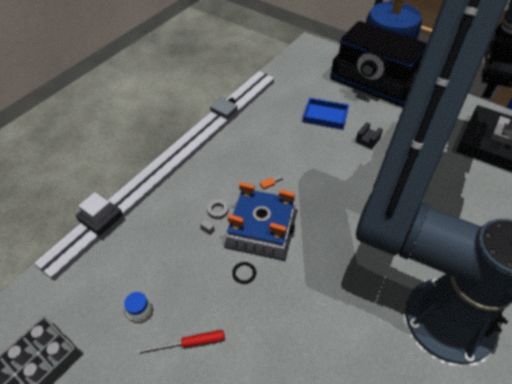

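The top crop shows the housing at crop (310,410), yawed about 22°, with wings A (265,500), B (400,445), C (345,313) and D (213,367). The side view confirms the layout and shows a clear approach. Next I compute positions and a flight path.

```bash
cat >> h.py <<'E'
def rot(a): c,s=np.cos(a),np.sin(a); return np.array([[c,-s],[s,c]])
def ray(n,uv,z,M=None):
    M=M or camera_model(n); K=M["camera_matrix"]; P=M["pose"]
    v=np.linalg.inv(K)@[uv[0],uv[1],1]; d=P[:3,:3]@[v[0],-v[1],-v[2]]; o=P[:3,3]
    return o+d*(z-o[2])/d[2]
def bars(im,n,z,amin,M=None):
    "orange blobs: world centre at height z, bar yaw deg, area"
    h=cv2.cvtColor(im,cv2.COLOR_BGR2HSV)
    m=cv2.inRange(h,(5,150,90),(18,255,255)); out=[]
    c,_=cv2.findContours(m,cv2.RETR_EXTERNAL,cv2.CHAIN_APPROX_NONE)
    for k in c:
        if cv2.contourArea(k)<amin: continue
        (u,v),(w,hh),a=cv2.minAreaRect(k); mu=cv2.moments(k)
        g=np.array([mu["m10"],mu["m01"]])/mu["m00"]
        t=.5*np.arctan2(2*mu["mu11"],mu["mu20"]-mu["mu02"]); e=np.array([np.cos(t),np.sin(t)])*5
        d=ray(n,g+e,z,M)-ray(n,g-e,z,M)
        yaw=(np.degrees(np.arctan2(d[1],d[0]))+90)%180-90
        out.append((ray(n,g,z,M),yaw,cv2.contourArea(k),g))
    return out
def go(target,yaw,n,z0=None):
    "rows in tool axes from the measured pose to target [x,y,z], tool-x yaw (deg), n rows; tool assumed vertical"
    s=readout.read_state(); p=s["position"]; R=s["tcp_rot"]; y0=np.degrees(np.arctan2(R[1,0],R[0,0]))
    dy=(yaw-y0+180)%360-180; d=(np.array(target)-p)/n
    print("from",np.round(p,4),"yaw",round(y0,2),"d",np.round(d*n,4),"dyaw",round(dy,2),"F",np.round(s["force"],1),"M",np.round(s["moment"],3),"t",s["time_s"])
    for i in range(n):
        a=np.radians(y0+dy*(i+.5)/n); x,y=rot(-a)@d[:2]
        print([0,0,round(-dy/n,2),round(x*100,3),round(-y*100,3),round(-d[2]*100,3),0.0])
E
python3 - <<'E'
from h import *
im=cv2.imread("pics/top0.png")
for b in bars(im,"top",.108,25): print(np.round(b[0],4),round(b[1],1),b[2],np.round(b[3],1))
print(camera_model("wrist"))
s=readout.read_state();print(s["position"])
go([.45,.05,.27],200,25)
E
```

```text
[0.4449 0.0839 0.108 ] 17.2 39.0 [226.  244.4]
[ 0.4847 -0.0173  0.108 ] 16.3 35.0 [259.2 231.4]
[0.5468 0.1257 0.108 ] 16.4 34.5 [212.8 211. ]
[ 0.5851 -0.0775  0.108 ] 62.7 65.5 [278.6 198.8]
[0.5871 0.0241 0.108 ] 18.1 36.5 [245.9 198.1]
{'camera_matrix': array([[288.42794099,   0.        , 251.16771014],
       [  0.        , 288.42794099, 188.35610035],
       [  0.        ,   0.        ,   1.        ]]), 'pose': array([[ 3.19484986e-01,  9.08977035e-01,  2.67750060e-01,
         2.74061107e-01],
       [-9.47590955e-01,  3.06719934e-01,  8.94106504e-02,
        -5.66641587e-01],
       [-8.52052721e-04, -2.82282895e-01,  9.59330830e-01,
         3.83263216e-01],
       [ 0.00000000e+00,  0.00000000e+00,  0.00000000e+00,
         1.00000000e+00]])}
[ 0.20004715 -0.59200023  0.2223912 ]
from [ 0.2    -0.592   0.2224] yaw 18.67 d [0.25   0.642  0.0476] dyaw -178.67 F [-0.2  0.3 -0.4] M [ 0.008 -0.034  0.037] t 0.4
[0, 0, np.float64(7.15), np.float64(1.634), np.float64(-2.219), np.float64(-0.19), 0.0]
[0, 0, np.float64(7.15), np.float64(1.345), np.float64(-2.405), np.float64(-0.19)
[... 1337 characters left out ...]
0, np.float64(7.15), np.float64(-2.746), np.float64(-0.234), np.float64(-0.19), 0.0]
[0, 0, np.float64(7.15), np.float64(-2.754), np.float64(0.109), np.float64(-0.19), 0.0]
[0, 0, np.float64(7.15), np.float64(-2.719), np.float64(0.451), np.float64(-0.19), 0.0]
[0, 0, np.float64(7.15), np.float64(-2.641), np.float64(0.786), np.float64(-0.19), 0.0]
[0, 0, np.float64(7.15), np.float64(-2.523), np.float64(1.108), np.float64(-0.19), 0.0]
[0, 0, np.float64(7.15), np.float64(-2.366), np.float64(1.414), np.float64(-0.19), 0.0]
[0, 0, np.float64(7.15), np.float64(-2.171), np.float64(1.697), np.float64(-0.19), 0.0]
[0, 0, np.float64(7.15), np.float64(-1.943), np.float64(1.954), np.float64(-0.19), 0.0]
```

Emit:
send_rows:
  moves:
    - [[0,0,0,3.2,-3.4,0,1],[0,0,0,3.2,-3.4,0,1],[0,0,0,3.2,-3.4,0,1],[0,0,0,3.2,-3.4,0,1],[0,0,0,3.2,-3.4,0,1]]

```text
time_s: 0.9
position: [0.2977, -0.3782, 0.2227]
tcp_rot: [[0.948, 0.319, 0.0], [0.319, -0.948, -0.0], [0.0, 0.001, -1.0]]
force: [0.4, -0.0, -0.1]
opening: 1.001
```

Emit:
send_rows:
  moves:
    - [[0,0,0,3.2,-3.4,0,1],[0,0,0,3.2,-3.4,0,1],[0,0,0,3.2,-3.4,0,1],[0,0,0,3.2,-3.4,0,1],[0,0,0,3.2,-3.4,0,1]]

```text
time_s: 1.4
position: [0.3951, -0.166, 0.2229]
tcp_rot: [[0.948, 0.32, 0.001], [0.32, -0.948, -0.001], [0.001, 0.001, -1.0]]
force: [-0.3, -0.3, -1.1]
opening: 1.002
```

Emit:
send_rows:
  moves:
    - [[0,0,0,3.2,-3.4,0,1],[0,0,0,3.2,-3.4,0,1],[0,0,0,3.2,-3.4,0,1],[0,0,0,3.2,-3.4,0,1],[0,0,0,3.2,-3.4,0,1]]

```text
time_s: 1.9
position: [0.4923, 0.0466, 0.2229]
tcp_rot: [[0.947, 0.32, 0.001], [0.32, -0.947, -0.0], [0.001, 0.001, -1.0]]
force: [0.3, -0.9, 0.5]
opening: 1.001
```

Emit:
send_rows:
  moves:
    - [[0,0,-8.5,0,0,0,0],[0,0,-8.5,0,0,0,0],[0,0,-8.5,0,0,0,0],[0,0,-8.5,0,0,0,0],[0,0,-8.5,0,0,0,0]]

```text
time_s: 2.4
position: [0.4917, 0.0449, 0.2227]
tcp_rot: [[0.477, 0.879, 0.0], [0.879, -0.477, -0.0], [0.0, 0.0, -1.0]]
force: [0.2, 0.3, 0.2]
opening: 0.628
```

Emit:
send_rows:
  moves:
    - [[0,0,-8.5,0,0,0,0],[0,0,-8.5,0,0,0,0],[0,0,-8.5,0,0,0,0],[0,0,-8.5,0,0,0,0],[0,0,-8.5,0,0,0,0]]

```text
time_s: 2.9
position: [0.4916, 0.0447, 0.2227]
tcp_rot: [[-0.242, 0.97, 0.0], [0.97, 0.242, -0.0], [-0.0, 0.0, -1.0]]
force: [0.8, -0.6, 0.3]
opening: 0.503
```

Emit:
send_rows:
  moves:
    - [[0,0,-8.5,0,0,0,0],[0,0,-8.5,0,0,0,0],[0,0,-8.5,0,0,0,0],[0,0,-8.5,0,0,0,0],[0,0,-8.5,0,0,0,0]]

```text
time_s: 3.4
position: [0.4916, 0.0447, 0.2227]
tcp_rot: [[-0.834, 0.552, 0.0], [0.552, 0.834, -0.0], [-0.0, 0.0, -1.0]]
force: [-0.1, 0.3, -0.1]
opening: 0.502
```

Emit:
send_rows:
  moves:
    - [[0,0,-8.5,0,0,0,0],[0,0,-8.5,0,0,0,0],[0,0,-8.5,0,0,0,0],[0,0,-8.5,0,0,0,0],[0,0,-8.5,0,0,0,0]]

```text
time_s: 3.9
position: [0.4917, 0.0447, 0.2227]
tcp_rot: [[-0.988, -0.157, 0.0], [-0.157, 0.988, -0.0], [-0.0, -0.0, -1.0]]
force: [-0.2, 0.0, 0.0]
opening: 0.498
```

Run:
```python
from h import *
M=camera_model("wrist"); im=capture("wrist"); cv2.imwrite("pics/w1.png",im)
np.savez("w1.npz",K=M["camera_matrix"],P=M["pose"])
for b in bars(im,"wrist",.108,100,M): print(np.round(b[0],4),round(b[1],2),b[2],np.round(b[3],1))
s=readout.read_state();print(s["position"],np.degrees(np.arctan2(s["tcp_rot"][1,0],s["tcp_rot"][0,0])),s["moment"],s["joint_positions"])
```

```text
[0.5354 0.1217 0.108 ] 34.45 194.0 [316.9 235.2]
[ 0.5471 -0.054   0.108 ] 71.7 395.0 [147.5 221.1]
[ 0.4861 -0.0163  0.108 ] 14.56 544.5 [189.8 169.5]
[0.4459 0.084  0.108 ] 16.93 494.5 [298.8 144.8]
[0.49169402 0.04466239 0.22272477] -170.75296213273143 [ 0.11440356 -0.18135387 -0.0595378 ] [-7.79871981e+00  2.01326503e+01  1.00566658e+02 -6.77552157e-03
  5.92735749e+01 -1.07042294e+02]
```

View pics/w1.png

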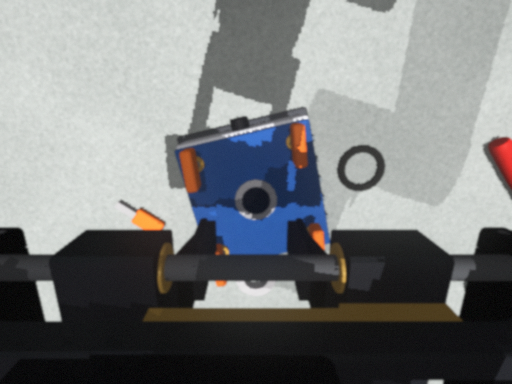

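The wrist picture shows wings A (300,145) and B (190,170) clearly; C and D are partly behind the gripper. Both cameras agree on the centre, (0.516, 0.054), and housing yaw of about 21.7°. I'm moving to A now.

Emit:
send_rows:
  moves:
    - [[0,0,-7.75,0,0,0,0],[0,0,0,1.11,1.74,1.8,0],[0,0,0,1.11,1.74,1.8,0],[0,0,0,1.11,1.74,1.8,0],[0,0,0,0,0,1.9,0]]

```text
time_s: 4.45
position: [0.442, 0.0867, 0.1491]
tcp_rot: [[-0.96, -0.281, -0.003], [-0.281, 0.96, 0.001], [0.002, 0.001, -1.0]]
force: [0.8, -0.3, 0.2]
opening: 0.503
```

Emit:
send_rows:
  moves:
    - [[0,0,0,0,0,2,0],[0,0,0,0,0,2.5,0],[0,0,0,0,0,2.1,0],[0,0,0,0,0,0,0],[0,0,0,0,0,0,0]]

```text
time_s: 4.95
position: [0.445, 0.0854, 0.0836]
tcp_rot: [[-0.96, -0.281, -0.0], [-0.281, 0.96, 0.0], [0.0, 0.0, -1.0]]
force: [0.9, 0.2, -0.1]
opening: 0.506
```

```bash
cat >> h.py <<'E'
def st(t=""):
    s=readout.read_state(); R=s["tcp_rot"]
    print(t,"t",round(s["time_s"],2),"p",np.round(s["position"],4),"yaw",round(np.degrees(np.arctan2(R[1,0],R[0,0])),2),"F",np.round(s["force"],2),"M",np.round(s["moment"],3),"op",round(s["opening"]*87,1),"t6",round(s["tau"][5],3))
E
python3 - <<'E'
from h import *
st()
M=camera_model("wrist"); im=capture("wrist"); cv2.imwrite("pics/w2.png",im)
for b in bars(im,"wrist",.108,100,M): print(np.round(b[0],4),round(b[1],2),b[2],np.round(b[3],1))
st()
E
```

```text
t 4.95 p [0.445  0.0854 0.0836] yaw -163.66 F [ 0.89  0.2  -0.15] M [ 0.118 -0.136 -0.037] op 44.0 t6 0.01
[0.464  0.0897 0.108 ] -71.81 190.5 [248.2 286.2]
[ 0.5007 -0.0156  0.108 ] 19.21 553.5 [ 46.8 295.3]
[ 0.4677 -0.0174  0.108 ] -50.86 762.0 [ 49.  242.5]
[0.4329 0.0809 0.108 ] 15.63 886.5 [248.5 232.2]
 t 5.0 p [0.4455 0.0853 0.0842] yaw -163.64 F [ 0.85 -0.59 -0.15] M [ 0.094 -0.1    0.061] op 43.6 t6 0.008
```

View pics/w2.png

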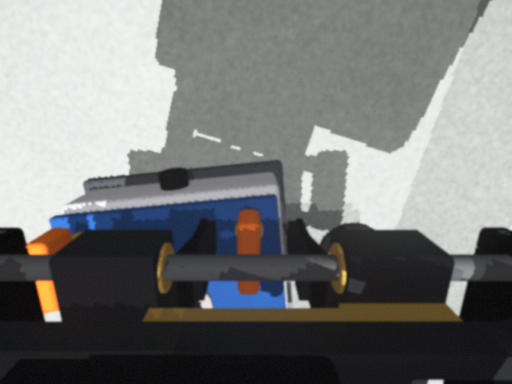

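The bar at (248,250) sits midway between the fingers, so I close on it.

Emit:
send_rows:
  moves:
    - [[0,0,0,0,0,0,-1],[0,0,0,0,0,0,-1],[0,0,0,0,0,0,-1],[0,0,0,0,0,0,-1],[0,0,0,0,0,0,-1]]

```text
time_s: 5.5
position: [0.4456, 0.0845, 0.0839]
tcp_rot: [[-0.959, -0.284, 0.002], [-0.284, 0.959, -0.002], [-0.001, -0.002, -1.0]]
force: [0.5, -15.0, 2.5]
opening: 0.135
```

```bash
python3 -c "
from h import *
st();st();M=camera_model('wrist');capture('wrist');st();capture('wrist');st()"
```

```text
t 5.5 p [0.4456 0.0845 0.0839] yaw -163.48 F [  0.48 -15.04   2.52] M [-2.245  0.01  -0.046] op 11.8 t6 -0.03
 t 5.5 p [0.4456 0.0845 0.0839] yaw -163.48 F [  0.48 -15.04   2.52] M [-2.245  0.01  -0.046] op 11.8 t6 -0.03
 t 5.55 p [0.4455 0.0843 0.0839] yaw -163.47 F [ 0.31 -4.5   1.96] M [-0.829 -0.141 -0.049] op 11.6 t6 -0.026
 t 5.6 p [0.4455 0.0842 0.0839] yaw -163.5 F [ 0.19 -5.36  2.86] M [-0.852 -0.037 -0.067] op 11.7 t6 -0.027
```

Emit:
send_rows:
  moves:
    - [[0,0,6,0,-0.06,0.04,-1],[0,0,8,0,0,0.06,-1],[0,0,8,0,0,0.06,-1],[0,0,8,0,0,0.06,-1],[0,0,8,0,0,0.05,-1]]

```text
time_s: 6.1
position: [0.4456, 0.0845, 0.0813]
tcp_rot: [[-0.928, 0.372, 0.001], [0.372, 0.928, -0.001], [-0.002, -0.0, -1.0]]
force: [0.6, -0.4, 3.0]
opening: 0.134
```

```bash
python3 -c "
from h import *
st();capture('wrist');st();capture('wrist');st();capture('wrist');st()"
```

```text
t 6.1 p [0.4456 0.0845 0.0813] yaw 158.15 F [ 0.65 -0.4   2.96] M [ 0.024 -0.273  0.211] op 11.7 t6 -0.716
 t 6.15 p [0.4456 0.0845 0.0812] yaw 157.93 F [-0.49 -1.29  4.56] M [-0.144 -0.169  0.128] op 11.7 t6 0.435
 t 6.2 p [0.4456 0.0845 0.0812] yaw 158.48 F [-0.9  -1.97  3.45] M [-0.104 -0.176  0.137] op 11.8 t6 0.665
 t 6.25 p [0.4456 0.0845 0.0812] yaw 158.62 F [-0.19 -1.12  3.64] M [-0.213 -0.192  0.146] op 11.8 t6 0.292
```

Emit:
send_rows:
  moves:
    - [[0,0,0,0,0,0,-0.3],[0,0,0,0,0,0,-0.3],[0,0,0,0,0,-0.5,-0.3],[0,0,0,0,0,-1.7,-0.3],[0,0,0,0,0,-2.0,-0.3]]

```text
time_s: 6.75
position: [0.444, 0.085, 0.1228]
tcp_rot: [[-0.93, 0.367, -0.003], [0.367, 0.93, 0.0], [0.003, -0.001, -1.0]]
force: [1.0, -0.1, -0.8]
opening: 0.346
```

Emit:
send_rows:
  moves:
    - [[0,0,-7.6,0,0,0,-0.3],[0,0,-7.6,0,0,0,-0.3],[0,0,-7.6,0,0,0,-0.3],[0,0,-7.6,0,0,0,-0.3],[0,0,-7.6,0,0,0,-0.3]]

```text
time_s: 7.25
position: [0.4447, 0.085, 0.123]
tcp_rot: [[-0.958, -0.288, -0.001], [-0.288, 0.958, 0.0], [0.0, 0.0, -1.0]]
force: [-0.2, -0.2, 0.2]
opening: 0.353
```

Emit:
send_rows:
  moves:
    - [[0,0,0,-2.98,-2.48,0,-0.3],[0,0,0,-2.98,-2.48,0,-0.3],[0,0,0,-2.98,-2.48,0,-0.3],[0,0,0,-2.98,-2.48,0,-0.3],[0,0,0,0,0,0,-0.3]]

```text
time_s: 7.75
position: [0.5935, 0.0209, 0.1235]
tcp_rot: [[-0.96, -0.281, 0.008], [-0.281, 0.96, -0.001], [-0.007, -0.004, -1.0]]
force: [-0.1, 1.1, 0.4]
opening: 0.35
```

Run:
```python
from h import *
M=camera_model("wrist"); im=capture("wrist"); cv2.imwrite("pics/w3.png",im)
for b in bars(im,"wrist",.108,100,M): print(np.round(b[0],4),round(b[1],2),b[2],np.round(b[3],1))
st()
```

```text
[0.587  0.0233 0.108 ] 18.88 977.0 [256.8 216.4]
[0.5474 0.1223 0.108 ] 19.28 1855.0 [421.7 201.9]
[ 0.5688 -0.0507  0.108 ] 44.71 683.0 [150.6 158.7]
[0.4557 0.0773 0.108 ] -22.15 1008.0 [421.1  27.1]
[ 0.4889 -0.0166  0.108 ] 16.61 1558.5 [238.4  38.3]
 t 7.8 p [0.5896 0.0223 0.1229] yaw -163.65 F [-0.74  0.55  0.44] M [ 0.134 -0.097  0.012] op 30.4 t6 -0.023
```

View pics/w3.png

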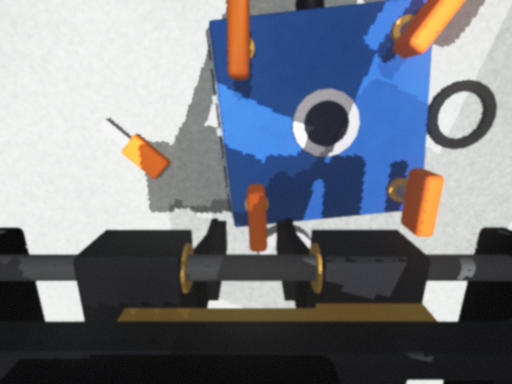

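The bar of C (257,215) lies between the fingers, and A shows as turned. Descending on C and gripping.

Emit:
send_rows:
  moves:
    - [[0,0,0,0,0,1.5,-0.3],[0,0,0,0,0,1.5,-0.3],[0,0,0,0,0,0.9,-0.3],[0,0,0,0,0,0,-0.3],[0,0,0,0,0,0,-1]]

```text
time_s: 8.3
position: [0.5868, 0.0237, 0.0839]
tcp_rot: [[-0.959, -0.283, -0.001], [-0.283, 0.959, 0.0], [0.001, 0.0, -1.0]]
force: [0.8, -0.2, 0.5]
opening: 0.311
```

Emit:
send_rows:
  moves:
    - [[0,0,0,0,0,0,-1],[0,0,0,0,0,0,-1],[0,0,0,0,0,0,-1],[0,0,0,0,0,0,-1],[0,0,0,0,0,0,-1]]

```text
time_s: 8.8
position: [0.5879, 0.0232, 0.0845]
tcp_rot: [[-0.959, -0.283, 0.001], [-0.283, 0.959, -0.0], [-0.001, -0.001, -1.0]]
force: [-1.1, -0.1, 4.7]
opening: 0.132
```

```bash
python3 -c "
from h import *
st()"
```

```text
t 8.8 p [0.5879 0.0232 0.0845] yaw -163.57 F [-1.14 -0.06  4.66] M [-0.    -0.008  0.076] op 11.5 t6 0.072
```

Emit:
send_rows:
  moves:
    - [[0,0,6,0,0,0.04,-1],[0,0,8,0,0,0.06,-1],[0,0,8,0,0,0.06,-1],[0,0,8,0,0,0.06,-1],[0,0,8,0,0,0.05,-1]]

```text
time_s: 9.3
position: [0.5879, 0.0241, 0.0818]
tcp_rot: [[-0.928, 0.373, 0.001], [0.373, 0.928, 0.001], [-0.001, 0.002, -1.0]]
force: [-1.2, 2.2, 3.3]
opening: 0.136
```

```bash
python3 -c "
from h import *
st();capture('wrist');capture('wrist');st()"
```

```text
t 9.3 p [0.5879 0.0241 0.0818] yaw 158.09 F [-1.22  2.17  3.26] M [ 0.546 -0.219  0.201] op 11.9 t6 -0.711
 t 9.4 p [0.5879 0.0241 0.0817] yaw 158.43 F [0.93 3.36 4.66] M [ 0.606 -0.226  0.113] op 11.8 t6 0.672
```

Emit:
send_rows:
  moves:
    - [[0,0,0,0,0,0,-0.3],[0,0,0,0,0,0,-0.3],[0,0,0,0,0,-0.5,-0.3],[0,0,0,0,0,-1.7,-0.3],[0,0,0,0,0,-2.0,-0.3]]

```text
time_s: 9.9
position: [0.5865, 0.0231, 0.1227]
tcp_rot: [[-0.93, 0.367, -0.003], [0.367, 0.93, 0.0], [0.003, -0.001, -1.0]]
force: [0.6, -0.5, -0.2]
opening: 0.341
```

Emit:
send_rows:
  moves:
    - [[0,0,-7.6,0,0,0,-0.3],[0,0,-7.6,0,0,0,-0.3],[0,0,-7.6,0,0,0,-0.3],[0,0,-7.6,0,0,0,-0.3],[0,0,-7.6,0,0,0,-0.3]]

```text
time_s: 10.4
position: [0.5872, 0.023, 0.1231]
tcp_rot: [[-0.957, -0.288, -0.001], [-0.288, 0.957, -0.0], [0.001, -0.0, -1.0]]
force: [0.4, 1.3, 1.0]
opening: 0.349
```

Emit:
send_rows:
  moves:
    - [[0,0,0,3.64,-0.34,0,-0.3],[0,0,0,3.64,-0.34,0,-0.3],[0,0,0,3.64,-0.34,0,-0.3],[0,0,0,0,0,0,-0.3],[0,0,0,0,0,0,-0.3]]

```text
time_s: 10.9
position: [0.4854, -0.0178, 0.1234]
tcp_rot: [[-0.959, -0.282, 0.0], [-0.282, 0.959, -0.0], [-0.0, -0.0, -1.0]]
force: [-0.1, 0.1, 0.3]
opening: 0.352
```

Run:
```python
from h import *
M=camera_model("wrist"); im=capture("wrist"); cv2.imwrite("pics/w4.png",im)
for b in bars(im,"wrist",.108,100,M): print(np.round(b[0],4),round(b[1],2),b[2],np.round(b[3],1))
st()
```

```text
[ 0.4844 -0.0183  0.108 ] 15.65 974.5 [250.3 222.8]
[0.4442 0.08   0.108 ] -24.65 1879.5 [412.9 207.3]
 t 10.95 p [ 0.4867 -0.0178  0.1235] yaw -163.6 F [ 0.42 -0.54 -1.  ] M [ 0.085 -0.115 -0.041] op 30.6 t6 -0.001
```

Emit:
send_rows:
  moves:
    - [[0,0,0,0,0,1.5,-0.3],[0,0,0,0,0,1.5,-0.3],[0,0,0,0,0,0.9,-0.3],[0,0,0,0,0,0,-0.3],[0,0,0,0,0,0,-1]]

```text
time_s: 11.45
position: [0.4862, -0.0173, 0.0841]
tcp_rot: [[-0.959, -0.283, 0.0], [-0.283, 0.959, -0.0], [-0.0, -0.0, -1.0]]
force: [-0.5, 0.7, 0.7]
opening: 0.311
```

Emit:
send_rows:
  moves:
    - [[0,0,0,0,0,0,-1],[0,0,0,0,0,0,-1],[0,0,0,0,0,0,-1],[0,0,0,0,0,0,-1],[0,0,0,0,0,0,-1]]

```text
time_s: 11.95
position: [0.4863, -0.0179, 0.0847]
tcp_rot: [[-0.959, -0.283, 0.002], [-0.283, 0.959, -0.001], [-0.002, -0.001, -1.0]]
force: [-0.9, -3.8, 3.4]
opening: 0.135
```

```bash
python3 -c "
from h import *
st()"
```

```text
t 11.95 p [ 0.4863 -0.0179  0.0847] yaw -163.58 F [-0.86 -3.84  3.42] M [-0.526 -0.162 -0.026] op 11.8 t6 -0.024
```

Emit:
send_rows:
  moves:
    - [[0,0,6,0,-0.05,0.04,-1],[0,0,8,0,0,0.06,-1],[0,0,8,0,0,0.06,-1],[0,0,8,0,0,0.06,-1],[0,0,8,0,0,0.05,-1]]

```text
time_s: 12.45
position: [0.4864, -0.0173, 0.082]
tcp_rot: [[-0.928, 0.373, 0.002], [0.373, 0.928, 0.001], [-0.002, 0.001, -1.0]]
force: [0.8, 1.3, 4.0]
opening: 0.137
```

```bash
python3 -c "
from h import *
st();capture('wrist');capture('wrist');st()"
```

```text
t 12.45 p [ 0.4864 -0.0173  0.082 ] yaw 158.09 F [0.84 1.33 4.01] M [ 0.339 -0.423  0.169] op 12.0 t6 -0.726
 t 12.55 p [ 0.4864 -0.0173  0.0819] yaw 158.43 F [0.49 1.43 3.58] M [ 0.412 -0.387  0.135] op 11.9 t6 0.656
```

Emit:
send_rows:
  moves:
    - [[0,0,0,0,0,0,-0.3],[0,0,0,0,0,0,-0.3],[0,0,0,0,0,-0.5,-0.3],[0,0,0,0,0,-1.7,-0.3],[0,0,0,0,0,-2.0,-0.3]]

```text
time_s: 13.05
position: [0.4846, -0.0176, 0.1233]
tcp_rot: [[-0.93, 0.367, -0.003], [0.367, 0.93, 0.001], [0.003, -0.0, -1.0]]
force: [1.0, -0.3, 0.3]
opening: 0.347
```

Emit:
send_rows:
  moves:
    - [[0,0,-7.6,0,0,0,-0.3],[0,0,-7.6,0,0,0,-0.3],[0,0,-7.6,0,0,0,-0.3],[0,0,-7.6,0,0,0,-0.3],[0,0,-7.6,0,0,0,-0.3]]

```text
time_s: 13.55
position: [0.4852, -0.0178, 0.1235]
tcp_rot: [[-0.957, -0.288, -0.001], [-0.288, 0.957, 0.0], [0.001, 0.001, -1.0]]
force: [-0.8, -0.2, -0.2]
opening: 0.353
```

Emit:
send_rows:
  moves:
    - [[0,0,0,-2.48,3.0,0,-0.3],[0,0,0,-2.48,3.0,0,-0.3],[0,0,0,-2.48,3.0,0,-0.3],[0,0,0,-2.48,3.0,0,-0.3],[0,0,0,0,0,0,-0.3]]

```text
time_s: 14.05
position: [0.5487, 0.1291, 0.1237]
tcp_rot: [[-0.958, -0.287, 0.003], [-0.287, 0.958, 0.001], [-0.003, 0.0, -1.0]]
force: [-0.9, -0.4, 0.1]
opening: 0.349
```

Run:
```python
from h import *
M=camera_model("wrist"); im=capture("wrist"); cv2.imwrite("pics/w5.png",im)
for b in bars(im,"wrist",.108,100,M): print(np.round(b[0],4),round(b[1],2),b[2],np.round(b[3],1))
st()
```

```text
[0.5757 0.0329 0.108 ] -20.57 597.5 [ 99.1 221.8]
[0.5458 0.1253 0.108 ] 15.44 982.5 [246.2 218.8]
[ 0.5485 -0.0102  0.108 ] 53.77 291.0 [ 36.  164.6]
[ 0.4867 -0.0071  0.108 ] -17.47 1756.0 [50.7 63.1]
[0.4467 0.0861 0.108 ] -15.68 1861.0 [228.7  40.5]
 t 14.1 p [0.5472 0.1272 0.1234] yaw -163.33 F [-0.75  0.01 -1.1 ] M [ 0.115 -0.109  0.042] op 30.6 t6 0.059
```

Emit:
send_rows:
  moves:
    - [[0,0,0,0,0,1.5,-0.3],[0,0,0,0,0,1.5,-0.3],[0,0,0,0,0,0.9,-0.3],[0,0,0,0,0,0,-0.3],[0,0,0,0,0,0,-1]]

```text
time_s: 14.6
position: [0.5468, 0.1247, 0.0845]
tcp_rot: [[-0.959, -0.282, -0.001], [-0.282, 0.959, -0.0], [0.001, 0.0, -1.0]]
force: [-1.0, -0.1, -0.2]
opening: 0.316
```

Emit:
send_rows:
  moves:
    - [[0,0,0,0,0,0,-1],[0,0,0,0,0,0,-1],[0,0,0,0,0,0,-1],[0,0,0,0,0,0,-1],[0,0,0,0,0,0,-1]]

```text
time_s: 15.1
position: [0.5474, 0.1253, 0.085]
tcp_rot: [[-0.959, -0.283, 0.001], [-0.283, 0.959, -0.0], [-0.001, -0.0, -1.0]]
force: [-0.6, -0.5, 3.5]
opening: 0.135
```

```bash
python3 -c "
from h import *
st()"
```

```text
t 15.1 p [0.5474 0.1253 0.085 ] yaw -163.57 F [-0.63 -0.53  3.52] M [-0.016 -0.051  0.007] op 11.7 t6 -0.012
```

Emit:
send_rows:
  moves:
    - [[0,0,6,0,-0.02,0.04,-1],[0,0,8,0,0,0.06,-1],[0,0,8,0,0,0.06,-1],[0,0,8,0,0,0.06,-1],[0,0,8,0,0,0.05,-1]]

```text
time_s: 15.6
position: [0.5474, 0.1257, 0.0824]
tcp_rot: [[-0.928, 0.372, 0.001], [0.372, 0.928, 0.001], [-0.001, 0.001, -1.0]]
force: [0.5, 1.6, 4.4]
opening: 0.138
```

```bash
python3 -c "
from h import *
st();capture('wrist');capture('wrist');st()"
```

```text
t 15.6 p [0.5474 0.1257 0.0824] yaw 158.13 F [0.52 1.64 4.44] M [ 0.355 -0.11   0.135] op 12.0 t6 -0.722
 t 15.7 p [0.5474 0.1257 0.0823] yaw 158.46 F [0.34 1.75 4.51] M [ 0.485 -0.078  0.159] op 11.7 t6 0.662
```

Emit:
send_rows:
  moves:
    - [[0,0,6,0,0,0.05,-1],[0,0,6,0,0,0.05,-1],[0,0,6,0,0,0.05,-1],[0,0,5,0,0,0.03,-1],[0,0,0,0,0,0,-1]]

```text
time_s: 16.2
position: [0.5476, 0.1259, 0.0806]
tcp_rot: [[-0.714, 0.7, 0.002], [0.7, 0.714, 0.001], [-0.0, 0.002, -1.0]]
force: [0.4, 2.9, 5.2]
opening: 0.136
```

```bash
python3 -c "
from h import *
st();capture('wrist');capture('wrist');st()"
```

```text
t 16.2 p [0.5476 0.1259 0.0806] yaw 135.55 F [0.39 2.89 5.17] M [ 0.561 -0.131  0.178] op 11.8 t6 0.439
 t 16.3 p [0.5476 0.1259 0.0806] yaw 135.62 F [-0.63  3.56  4.36] M [ 0.543 -0.017  0.167] op 11.7 t6 0.178
```

Emit:
send_rows:
  moves:
    - [[0,0,0,0,0,0,-0.3],[0,0,0,0,0,0,-0.3],[0,0,0,0,0,-0.5,-0.3],[0,0,0,0,0,-1.7,-0.3],[0,0,0,0,0,-2.0,-0.3]]

```text
time_s: 16.8
position: [0.5461, 0.1248, 0.1216]
tcp_rot: [[-0.713, 0.702, -0.003], [0.702, 0.713, -0.0], [0.002, -0.002, -1.0]]
force: [0.4, -1.4, 0.3]
opening: 0.347
```

Emit:
send_rows:
  moves:
    - [[0,0,-8.5,0,0,0,-0.3],[0,0,-8.5,0,0,0,-0.3],[0,0,-8.5,0,0,0,-0.3],[0,0,0,0.32,-3.88,0,-0.3],[0,0,0,0.32,-3.88,0,-0.3]]

```text
time_s: 17.3
position: [0.5154, 0.0536, 0.122]
tcp_rot: [[-0.946, 0.324, 0.0], [0.324, 0.946, -0.0], [-0.0, -0.0, -1.0]]
force: [-0.0, 0.9, -0.9]
opening: 0.35
```

Emit:
send_rows:
  moves:
    - [[0,0,0,0.32,-3.88,0,-0.3],[0,0,0,0.32,-3.88,0,-0.3],[0,0,0,0,0,0,-0.3],[0,0,0,0,0,0,-0.3],[0,0,0,0,0,0.5,-0.3]]

```text
time_s: 17.8
position: [0.4851, -0.017, 0.1174]
tcp_rot: [[-0.945, 0.326, 0.002], [0.326, 0.945, -0.0], [-0.002, 0.0, -1.0]]
force: [1.2, -0.2, 0.0]
opening: 0.354
```

Run:
```python
from h import *
M=camera_model("wrist"); im=capture("wrist")
for b in bars(im,"wrist",.108,100,M): print(np.round(b[0],4),round(b[1],2),b[2],np.round(b[3],1))
st()
```

```text
[ 0.5355 -0.059   0.108 ] 89.4 813.0 [217.  309.2]
[0.5339 0.1188 0.108 ] -62.15 1147.0 [474.5 231.1]
[ 0.4818 -0.015   0.108 ] -18.41 932.0 [251.2 223.3]
[0.4461 0.0807 0.108 ] -13.03 1818.0 [388.5 118.5]
 t 17.85 p [ 0.4844 -0.0166  0.1164] yaw 160.99 F [ 0.05  0.45 -0.79] M [ 0.055 -0.207  0.02 ] op 30.4 t6 0.0
```

Emit:
send_rows:
  moves:
    - [[0,0,0,-0.2,0,1.2,-0.3],[0,0,0,0,0,1.2,-0.3],[0,0,0,0,0,1.1,-0.3],[0,0,0,0,0,0,-0.3],[0,0,0,0,0,0,-1]]

```text
time_s: 18.35
position: [0.4858, -0.0176, 0.0813]
tcp_rot: [[-0.945, 0.326, -0.001], [0.326, 0.945, 0.0], [0.001, -0.0, -1.0]]
force: [0.0, 0.3, -0.4]
opening: 0.317
```

Emit:
send_rows:
  moves:
    - [[0,0,0,0,0,0,-1],[0,0,0,0,0,0,-1],[0,0,0,0,0,0,-1],[0,0,0,0,0,0,-1],[0,0,0,0,0,0,-1]]

```text
time_s: 18.85
position: [0.4866, -0.0177, 0.0824]
tcp_rot: [[-0.945, 0.327, 0.001], [0.327, 0.945, 0.0], [-0.001, 0.001, -1.0]]
force: [1.6, 3.7, 1.8]
opening: 0.133
```

```bash
python3 -c "
from h import *
st()"
```

```text
t 18.85 p [ 0.4866 -0.0177  0.0824] yaw 160.9 F [1.62 3.68 1.82] M [ 0.712 -0.359  0.119] op 11.5 t6 0.033
```

Emit:
send_rows:
  moves:
    - [[0,0,6,0,0,0.05,-1],[0,0,7,0,0,0.05,-1],[0,0,7,0,0,0.05,-1],[0,0,5,0,0,0.03,-1],[0,0,0.5,0,0,0,-1]]

```text
time_s: 19.35
position: [0.4868, -0.0174, 0.0806]
tcp_rot: [[-0.711, 0.703, 0.002], [0.703, 0.711, 0.001], [-0.001, 0.002, -1.0]]
force: [1.6, 6.5, 2.4]
opening: 0.133
```

```bash
python3 -c "
from h import *
st();capture('wrist');capture('wrist');st()"
```

```text
t 19.35 p [ 0.4868 -0.0174  0.0806] yaw 135.33 F [1.62 6.47 2.41] M [ 1.015 -0.445  0.235] op 11.6 t6 0.39
 t 19.45 p [ 0.4868 -0.0174  0.0806] yaw 135.42 F [2.49 6.52 2.4 ] M [ 0.973 -0.455  0.162] op 11.5 t6 0.237
```

Emit:
send_rows:
  moves:
    - [[0,0,0,0,0,0,-0.3],[0,0,0,0,0,0,-0.3],[0,0,0,0,0,-0.5,-0.3],[0,0,0,0,0,-1.7,-0.3],[0,0,0,0,0,-2.0,-0.3]]

```text
time_s: 19.95
position: [0.4852, -0.0183, 0.1222]
tcp_rot: [[-0.712, 0.702, -0.002], [0.702, 0.712, 0.0], [0.002, -0.002, -1.0]]
force: [0.1, 0.2, 0.0]
opening: 0.34
```

Emit:
send_rows:
  moves:
    - [[0,0,-8.5,0,0,0,-0.3],[0,0,-8.5,0,0,0,-0.3],[0,0,-8.5,0,0,0,-0.3],[0,0,0,2.41,2.76,0,-0.3],[0,0,0,2.41,2.76,0,-0.3]]

```text
time_s: 20.45
position: [0.4588, 0.0495, 0.1224]
tcp_rot: [[-0.944, 0.33, 0.001], [0.33, 0.944, -0.001], [-0.001, -0.0, -1.0]]
force: [-0.1, 0.7, -0.0]
opening: 0.35
```

Emit:
send_rows:
  moves:
    - [[0,0,0,2.41,2.76,0,-0.3],[0,0,0,0,0,0,-0.3],[0,0,0,0,0,0,-0.3],[0,0,0,0,0,0,-0.3],[0,0,0,0,0,0,-0.3]]

```text
time_s: 20.95
position: [0.4458, 0.0829, 0.1223]
tcp_rot: [[-0.945, 0.328, 0.001], [0.328, 0.945, -0.0], [-0.001, 0.0, -1.0]]
force: [-0.4, 0.5, -0.2]
opening: 0.352
```

Run:
```python
from h import *
M=camera_model("wrist"); im=capture("wrist")
for b in bars(im,"wrist",.108,100,M): print(np.round(b[0],4),round(b[1],2),b[2],np.round(b[3],1))
st()
```

```text
[0.4429 0.086  0.108 ] -18.2 1009.5 [253.  220.4]
 t 21.0 p [0.4456 0.0829 0.1222] yaw 160.82 F [-0.1   0.09  0.52] M [ 0.093 -0.183 -0.003] op 30.2 t6 -0.001
```

Emit:
send_rows:
  moves:
    - [[0,0,0,0.05,0.15,1.5,-0.3],[0,0,0,0,0,1.5,-0.3],[0,0,0,0,0,1.1,-0.3],[0,0,0,0,0,0,-0.3],[0,0,0,0,0,0,-1]]

```text
time_s: 21.5
position: [0.4449, 0.0852, 0.081]
tcp_rot: [[-0.945, 0.328, -0.001], [0.328, 0.945, 0.0], [0.0, -0.0, -1.0]]
force: [-0.5, -0.5, -0.0]
opening: 0.315
```

Emit:
send_rows:
  moves:
    - [[0,0,0,0,0,0,-1],[0,0,0,0,0,0,-1],[0,0,0,0,0,0,-1],[0,0,0,0,0,0,-1],[0,0,0,0,0,0,-1]]

```text
time_s: 22.0
position: [0.4449, 0.0849, 0.0816]
tcp_rot: [[-0.945, 0.326, 0.0], [0.326, 0.945, -0.001], [-0.001, -0.001, -1.0]]
force: [-1.1, -5.3, 3.4]
opening: 0.137
```

```bash
python3 -c "
from h import *
st()"
```

```text
t 22.0 p [0.4449 0.0849 0.0816] yaw 160.97 F [-1.12 -5.28  3.44] M [-0.846  0.082  0.04 ] op 11.9 t6 0.039
```

Emit:
send_rows:
  moves:
    - [[0,0,6,0,0,0.05,-1],[0,0,7,0,0,0.05,-1],[0,0,7,0,0,0.05,-1],[0,0,5,0,0,0.03,-1],[0,0,0.5,0,0,0,-1]]

```text
time_s: 22.5
position: [0.4453, 0.0853, 0.0799]
tcp_rot: [[-0.713, 0.702, 0.001], [0.702, 0.713, -0.0], [-0.001, 0.001, -1.0]]
force: [-0.5, -2.9, 5.2]
opening: 0.13
```

```bash
python3 -c "
from h import *
st();capture('wrist');capture('wrist');st()"
```

```text
t 22.5 p [0.4453 0.0853 0.0799] yaw 135.45 F [-0.47 -2.87  5.19] M [-0.496 -0.051  0.174] op 11.3 t6 0.406
 t 22.6 p [0.4452 0.0853 0.0798] yaw 135.55 F [-0.66 -3.5   5.26] M [-0.57  -0.064  0.185] op 11.8 t6 0.196
```

Emit:
send_rows:
  moves:
    - [[0,0,0,0,0,0,-0.3],[0,0,0,0,0,0,-0.3],[0,0,0,0,0,-0.5,-0.3],[0,0,0,0,0,-1.7,-0.3],[0,0,0,0,0,-2.0,-0.3]]

```text
time_s: 23.1
position: [0.444, 0.0858, 0.1213]
tcp_rot: [[-0.712, 0.702, -0.002], [0.702, 0.712, 0.001], [0.002, -0.001, -1.0]]
force: [-0.1, -0.5, 0.6]
opening: 0.347
```

Emit:
send_rows:
  moves:
    - [[0,0,-8.5,0,0,0,-0.3],[0,0,-8.5,0,0,0,-0.3],[0,0,-8.5,0,0,0,-0.3],[0,0,0,0,0,0,-0.3],[0,0,0,0,0,0,-0.3]]

```text
time_s: 23.6
position: [0.4448, 0.0857, 0.1214]
tcp_rot: [[-0.944, 0.33, -0.0], [0.33, 0.944, 0.0], [0.0, 0.0, -1.0]]
force: [0.2, -0.1, 0.4]
opening: 0.344
```

```bash
python3 -c "
from h import *
st();go([.5879,.0236,.122],160.9,4)"
```

```text
t 23.6 p [0.4448 0.0857 0.1214] yaw 160.74 F [ 0.2  -0.05  0.44] M [ 0.038 -0.166 -0.013] op 30.0 t6 -0.031
from [0.4448 0.0857 0.1214] yaw 160.74 d [ 0.1431 -0.0621  0.0006] dyaw 0.16 F [ 0.2 -0.1  0.4] M [ 0.038 -0.166 -0.013] t 23.6
[0, 0, np.float64(-0.04), np.float64(-3.89), np.float64(-0.286), np.float64(-0.014), 0.0]
[0, 0, np.float64(-0.04), np.float64(-3.89), np.float64(-0.289), np.float64(-0.014), 0.0]
[0, 0, np.float64(-0.04), np.float64(-3.89), np.float64(-0.292), np.float64(-0.014), 0.0]
[0, 0, np.float64(-0.04), np.float64(-3.889), np.float64(-0.294), np.float64(-0.014), 0.0]
```

Emit:
send_rows:
  moves:
    - [[0,0,0,-3.89,-0.29,0,-0.3],[0,0,0,-3.89,-0.29,0,-0.3],[0,0,0,-3.89,-0.29,0,-0.3],[0,0,0,-3.89,-0.29,0,-0.3],[0,0,0,0,0,0,-0.3]]

```text
time_s: 24.1
position: [0.5945, 0.021, 0.1218]
tcp_rot: [[-0.943, 0.331, 0.008], [0.331, 0.944, -0.002], [-0.008, 0.001, -1.0]]
force: [0.2, 0.2, -0.2]
opening: 0.353
```

Emit:
send_rows:
  moves:
    - [[0,0,0,0,0,0,-0.3],[0,0,0,0,0,1.5,-0.3],[0,0,0,0,0,1.5,-0.3],[0,0,0,0,0,1.0,-0.3],[0,0,0,0,0,0,-0.5]]

```text
time_s: 24.6
position: [0.5855, 0.0245, 0.0799]
tcp_rot: [[-0.945, 0.327, -0.005], [0.327, 0.945, 0.001], [0.005, -0.001, -1.0]]
force: [0.1, -0.1, -0.4]
opening: 0.315
```

Emit:
send_rows:
  moves:
    - [[0,0,0,0,0,0,-1],[0,0,0,0,0,0,-1],[0,0,0,0,0,0,-1],[0,0,0,0,0,0,-1],[0,0,0,0,0,0,-1]]

```text
time_s: 25.1
position: [0.5884, 0.0239, 0.082]
tcp_rot: [[-0.945, 0.327, 0.001], [0.327, 0.945, 0.0], [-0.001, 0.001, -1.0]]
force: [-0.4, 2.0, 3.0]
opening: 0.131
```

```bash
python3 -c "
from h import *
st()"
```

```text
t 25.1 p [0.5884 0.0239 0.082 ] yaw 160.91 F [-0.35  2.03  3.03] M [ 0.281 -0.068  0.044] op 11.4 t6 0.057
```

Emit:
send_rows:
  moves:
    - [[0,0,6,0,0,0.05,-1],[0,0,7,0,0,0.05,-1],[0,0,7,0,0,0.05,-1],[0,0,5,0,0,0.03,-1],[0,0,0.5,0,0,0,-1]]

```text
time_s: 25.6
position: [0.5887, 0.0242, 0.0802]
tcp_rot: [[-0.712, 0.702, 0.002], [0.702, 0.712, 0.001], [-0.001, 0.002, -1.0]]
force: [0.4, 2.9, 4.0]
opening: 0.133
```

```bash
python3 -c "
from h import *
st();capture('wrist');capture('wrist');st();
im=capture('side'); st(); cv2.imwrite('pics/s2.png',cv2.resize(im[170:270,210:310],(600,600),interpolation=cv2.INTER_CUBIC))"
```

```text
t 25.6 p [0.5887 0.0242 0.0802] yaw 135.41 F [0.43 2.92 3.95] M [ 0.608 -0.212  0.235] op 11.6 t6 0.425
 t 25.7 p [0.5887 0.0242 0.0802] yaw 135.51 F [-0.52  4.44  4.66] M [ 0.784 -0.225  0.164] op 11.5 t6 0.23
 t 25.75 p [0.5887 0.0241 0.0802] yaw 135.5 F [0.74 4.53 5.61] M [ 0.784 -0.201  0.191] op 11.9 t6 0.18
```

Emit:
send_rows:
  moves:
    - [[0,0,2,0,0,0.02,-1],[0,0,2,0,0,0.02,-1],[0,0,2,0,0,0.01,-1],[0,0,2,0,0,0.02,-1],[0,0,2,0,0,0.01,-1]]

```text
time_s: 26.25
position: [0.5888, 0.0243, 0.0794]
tcp_rot: [[-0.579, 0.815, 0.002], [0.815, 0.579, 0.001], [-0.0, 0.002, -1.0]]
force: [1.4, 5.0, 5.1]
opening: 0.134
```

```bash
cat >> h.py <<'E'
def tq(n=5):
    v=[]
    for i in range(n):
        v.append(readout.read_state()["moment"][2]); 
        if i<n-1: capture("wrist")
    print("Mz mean",round(np.mean(v),3),"vals",np.round(v,3)); st()
E
python3 -c "
from h import *
tq(4)"
```

```text
Mz mean 0.172 vals [0.149 0.164 0.202 0.174]
 t 26.4 p [0.5888 0.0243 0.0794] yaw 125.48 F [1.29 4.79 6.44] M [ 0.854 -0.265  0.174] op 11.6 t6 0.212
```

View pics/s2.png

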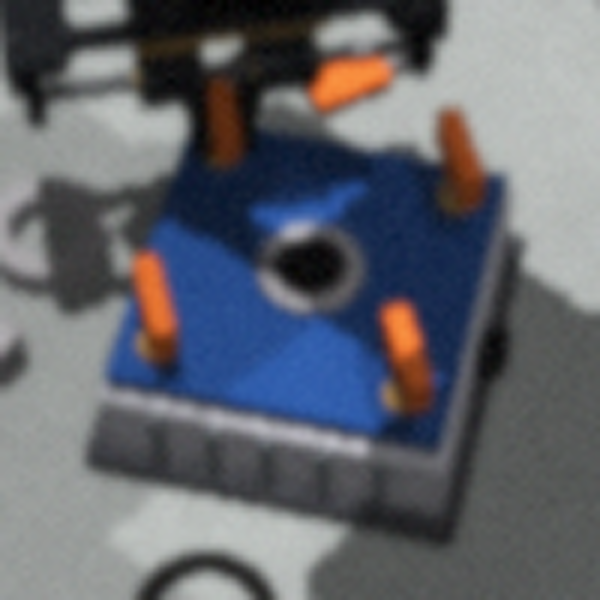

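The side view shows all four wings at about the same angle, with the cover still a little up. C still turns freely, so I continue.

Emit:
send_rows:
  moves:
    - [[0,0,2,0,0,0.02,-1],[0,0,2,0,0,0.02,-1],[0,0,2,0,0,0.01,-1],[0,0,2,0,0,0.02,-1],[0,0,2,0,0,0.01,-1]]

```text
time_s: 26.9
position: [0.589, 0.0244, 0.0787]
tcp_rot: [[-0.429, 0.903, 0.002], [0.903, 0.429, 0.001], [-0.0, 0.002, -1.0]]
force: [1.1, 5.7, 5.5]
opening: 0.134
```

```bash
python3 -c "
from h import *
tq(4)"
```

```text
Mz mean 0.199 vals [0.194 0.227 0.181 0.194]
 t 27.05 p [0.589  0.0243 0.0786] yaw 115.48 F [0.61 6.28 5.46] M [ 0.955 -0.346  0.194] op 11.8 t6 0.215
```

Emit:
send_rows:
  moves:
    - [[0,0,0,0,0,0,-0.3],[0,0,0,0,0,0,-0.3],[0,0,0,0,0,-0.5,-0.3],[0,0,0,0,0,-1.7,-0.3],[0,0,0,0,0,-2.0,-0.3]]

```text
time_s: 27.55
position: [0.5869, 0.0231, 0.1194]
tcp_rot: [[-0.429, 0.903, -0.003], [0.903, 0.429, -0.0], [0.001, -0.003, -1.0]]
force: [1.0, -0.2, -0.1]
opening: 0.344
```

Emit:
send_rows:
  moves:
    - [[0,0,-7.6,0,0,0,-0.3],[0,0,-7.6,0,0,0,-0.3],[0,0,-7.6,0,0,0,-0.3],[0,0,0,0,0,0,-0.3],[0,0,0,0,0,0,-0.3]]

```text
time_s: 28.05
position: [0.5878, 0.0233, 0.1198]
tcp_rot: [[-0.744, 0.668, -0.001], [0.668, 0.744, -0.0], [0.0, -0.001, -1.0]]
force: [0.0, 0.4, 0.1]
opening: 0.351
```

```bash
python3 -c "
from h import *
st();go([.4453,.0848,.121],138.6,4)"
```

```text
t 28.05 p [0.5878 0.0233 0.1198] yaw 138.05 F [0.05 0.41 0.11] M [ 0.031 -0.14  -0.003] op 30.5 t6 -0.027
from [0.5878 0.0233 0.1198] yaw 138.05 d [-0.1425  0.0615  0.0012] dyaw 0.55 F [0.  0.4 0.1] M [ 0.031 -0.14  -0.003] t 28.05
[0, 0, np.float64(-0.14), np.float64(3.679), np.float64(-1.235), np.float64(-0.029), 0.0]
[0, 0, np.float64(-0.14), np.float64(3.682), np.float64(-1.226), np.float64(-0.029), 0.0]
[0, 0, np.float64(-0.14), np.float64(3.685), np.float64(-1.217), np.float64(-0.029), 0.0]
[0, 0, np.float64(-0.14), np.float64(3.688), np.float64(-1.208), np.float64(-0.029), 0.0]
```

Emit:
send_rows:
  moves:
    - [[0,0,0,3.69,-1.22,0,-0.3],[0,0,0,3.69,-1.22,0,-0.3],[0,0,0,3.69,-1.22,0,-0.3],[0,0,0,3.69,-1.22,0,-0.3],[0,0,0,0,0,0,-0.3]]

```text
time_s: 28.55
position: [0.4377, 0.0873, 0.1194]
tcp_rot: [[-0.746, 0.666, -0.01], [0.666, 0.746, 0.001], [0.008, -0.006, -1.0]]
force: [-0.0, -0.3, 0.3]
opening: 0.347
```

Emit:
send_rows:
  moves:
    - [[0,0,0,0,0,0,-0.3],[0,0,0,0,0,1.5,-0.3],[0,0,0,0,0,1.5,-0.3],[0,0,0,0,0,1.0,-0.3],[0,0,0,0,0,0,-0.5]]

```text
time_s: 29.05
position: [0.4461, 0.0852, 0.0788]
tcp_rot: [[-0.745, 0.667, -0.001], [0.667, 0.745, 0.0], [0.001, -0.001, -1.0]]
force: [0.5, 0.1, 0.3]
opening: 0.318
```

Emit:
send_rows:
  moves:
    - [[0,0,0,0,0,0,-1],[0,0,0,0,0,0,-1],[0,0,0,0,0,0,-1],[0,0,0,0,0,0,-1],[0,0,0,0,0,0,-1]]

```text
time_s: 29.55
position: [0.4455, 0.0851, 0.0803]
tcp_rot: [[-0.746, 0.666, 0.0], [0.666, 0.746, -0.001], [-0.001, -0.0, -1.0]]
force: [-1.5, -4.9, 1.2]
opening: 0.138
```

```bash
python3 -c "
from h import *
st()"
```

```text
t 29.55 p [0.4455 0.0851 0.0803] yaw 138.26 F [-1.48 -4.88  1.2 ] M [-0.898  0.081  0.035] op 12.0 t6 0.05
```

Emit:
send_rows:
  moves:
    - [[0,0,3,0,0,0.02,-1],[0,0,3,0,0,0.02,-1],[0,0,3,0,0,0.02,-1],[0,0,2,0,0,0.02,-1],[0,0,2,0,0,0.01,-1]]

```text
time_s: 30.05
position: [0.4457, 0.0852, 0.0795]
tcp_rot: [[-0.577, 0.817, 0.001], [0.817, 0.577, -0.001], [-0.001, 0.0, -1.0]]
force: [-1.3, -4.2, 2.9]
opening: 0.132
```

```bash
python3 -c "
from h import *
tq(3)"
```

```text
Mz mean 0.193 vals [0.196 0.218 0.164]
 t 30.15 p [0.4457 0.0852 0.0795] yaw 125.29 F [-1.35 -4.61  3.04] M [-0.901 -0.017  0.164] op 11.9 t6 0.325
```

Emit:
send_rows:
  moves:
    - [[0,0,2,0,0,0.02,-1],[0,0,2,0,0,0.02,-1],[0,0,2,0,0,0.01,-1],[0,0,2,0,0,0.02,-1],[0,0,2,0,0,0.01,-1]]

```text
time_s: 30.65
position: [0.4459, 0.0853, 0.0787]
tcp_rot: [[-0.426, 0.905, 0.001], [0.905, 0.426, -0.001], [-0.001, 0.001, -1.0]]
force: [-0.8, -4.8, 3.5]
opening: 0.134
```

```bash
python3 -c "
from h import *
tq(4)"
```

```text
Mz mean 0.21 vals [0.175 0.226 0.247 0.193]
 t 30.8 p [0.4458 0.0853 0.0787] yaw 115.33 F [-1.82 -4.9   5.43] M [-0.937  0.037  0.193] op 11.9 t6 0.22
```

Emit:
send_rows:
  moves:
    - [[0,0,0,0,0,0,-0.3],[0,0,0,0,0,0,-0.3],[0,0,0,0,0,-0.5,-0.3],[0,0,0,0,0,-1.7,-0.3],[0,0,0,0,0,-2.0,-0.3]]

```text
time_s: 31.3
position: [0.445, 0.0861, 0.1204]
tcp_rot: [[-0.426, 0.905, -0.002], [0.905, 0.426, 0.001], [0.002, -0.001, -1.0]]
force: [-0.4, 0.7, 0.3]
opening: 0.342
```

Emit:
send_rows:
  moves:
    - [[0,0,-7.6,0,0,0,-0.3],[0,0,-7.6,0,0,0,-0.3],[0,0,-7.6,0,0,0,-0.3],[0,0,0,0,0,0,-0.3],[0,0,0,0,0,0,-0.3]]

```text
time_s: 31.8
position: [0.4455, 0.0859, 0.1204]
tcp_rot: [[-0.741, 0.671, 0.0], [0.671, 0.741, 0.0], [0.0, 0.0, -1.0]]
force: [-0.3, 0.2, 0.2]
opening: 0.349
```

```bash
python3 -c "
from h import *
go([.4867,-.0178,.121],138,3)"
```

```text
from [0.4455 0.0859 0.1204] yaw 137.86 d [ 0.0412 -0.1037  0.0006] dyaw 0.14 F [-0.3  0.2  0.2] M [ 0.024 -0.139 -0.043] t 31.8
[0, 0, np.float64(-0.05), np.float64(-3.336), np.float64(-1.644), np.float64(-0.021), 0.0]
[0, 0, np.float64(-0.05), np.float64(-3.334), np.float64(-1.646), np.float64(-0.021), 0.0]
[0, 0, np.float64(-0.05), np.float64(-3.333), np.float64(-1.649), np.float64(-0.021), 0.0]
```

Emit:
send_rows:
  moves:
    - [[0,0,0,-3.33,-1.65,0,-0.3],[0,0,0,-3.33,-1.65,0,-0.3],[0,0,0,-3.33,-1.65,0,-0.3],[0,0,0,0,0,0,-0.3],[0,0,0,0,0,0,-0.3]]

```text
time_s: 32.3
position: [0.4865, -0.0184, 0.1201]
tcp_rot: [[-0.741, 0.672, -0.001], [0.672, 0.741, 0.001], [0.001, 0.0, -1.0]]
force: [-0.4, -0.4, 0.3]
opening: 0.348
```

Emit:
send_rows:
  moves:
    - [[0,0,0,0,0,1.5,-0.3],[0,0,0,0,0,1.5,-0.3],[0,0,0,0,0,1.1,-0.3],[0,0,0,0,0,0,-0.3],[0,0,0,0,0,0,-0.5]]

```text
time_s: 32.8
position: [0.4862, -0.0173, 0.0792]
tcp_rot: [[-0.744, 0.668, -0.001], [0.668, 0.744, 0.0], [0.001, -0.0, -1.0]]
force: [-1.4, -0.0, -0.4]
opening: 0.318
```

Emit:
send_rows:
  moves:
    - [[0,0,0,0,0,0,-1],[0,0,0,0,0,0,-1],[0,0,0,0,0,0,-1],[0,0,0,0,0,0,-1],[0,0,0,0,0,0,-1]]

```text
time_s: 33.3
position: [0.4873, -0.0178, 0.0798]
tcp_rot: [[-0.743, 0.669, 0.002], [0.669, 0.743, 0.0], [-0.001, 0.001, -1.0]]
force: [1.1, 4.0, 3.8]
opening: 0.135
```

```bash
python3 -c "
from h import *
st()"
```

```text
t 33.3 p [ 0.4873 -0.0178  0.0798] yaw 138.0 F [1.11 3.95 3.82] M [ 0.632 -0.391  0.077] op 11.7 t6 0.073
```

Emit:
send_rows:
  moves:
    - [[0,0,3,0,0,0.02,-1],[0,0,3,0,0,0.02,-1],[0,0,3,0,0,0.02,-1],[0,0,2,0,0,0.02,-1],[0,0,2,0,0,0.01,-1]]

```text
time_s: 33.8
position: [0.4874, -0.0178, 0.0789]
tcp_rot: [[-0.573, 0.82, 0.002], [0.82, 0.573, 0.0], [-0.001, 0.001, -1.0]]
force: [2.1, 3.5, 3.5]
opening: 0.135
```

```bash
python3 -c "
from h import *
tq(3)"
```

```text
Mz mean 0.207 vals [0.211 0.204 0.207]
 t 33.9 p [ 0.4874 -0.0178  0.0789] yaw 125.03 F [1.69 4.48 4.95] M [ 0.812 -0.364  0.207] op 11.7 t6 0.293
```

Emit:
send_rows:
  moves:
    - [[0,0,2,0,0,0.02,-1],[0,0,2,0,0,0.02,-1],[0,0,2,0,0,0.01,-1],[0,0,2,0,0,0.02,-1],[0,0,2,0,0,0.01,-1]]

```text
time_s: 34.4
position: [0.4874, -0.0178, 0.0781]
tcp_rot: [[-0.422, 0.906, 0.002], [0.906, 0.422, 0.0], [-0.001, 0.002, -1.0]]
force: [1.5, 3.2, 5.7]
opening: 0.133
```

```bash
python3 -c "
from h import *
tq(4)"
```

```text
Mz mean 0.163 vals [0.157 0.199 0.15  0.143]
 t 34.55 p [ 0.4874 -0.0178  0.0781] yaw 115.05 F [1.67 4.22 5.67] M [ 0.795 -0.418  0.143] op 12.2 t6 0.186
```

Emit:
send_rows:
  moves:
    - [[0,0,0,0,0,0,-0.3],[0,0,0,0,0,0,-0.3],[0,0,0,0,0,-0.5,-0.3],[0,0,0,0,0,-1.7,-0.3],[0,0,0,0,0,-2.0,-0.3]]

```text
time_s: 35.05
position: [0.4854, -0.0182, 0.1193]
tcp_rot: [[-0.423, 0.906, -0.003], [0.906, 0.423, 0.0], [0.002, -0.003, -1.0]]
force: [-0.8, 0.2, 1.1]
opening: 0.345
```

Emit:
send_rows:
  moves:
    - [[0,0,-7.6,0,0,0,-0.3],[0,0,-7.6,0,0,0,-0.3],[0,0,-7.6,0,0,0,-0.3],[0,0,0,0,0,0,-0.3],[0,0,0,0,0,0,-0.3]]

```text
time_s: 35.55
position: [0.4864, -0.0181, 0.1195]
tcp_rot: [[-0.739, 0.674, -0.001], [0.674, 0.739, -0.0], [0.0, -0.0, -1.0]]
force: [0.0, -0.5, -0.1]
opening: 0.35
```

```bash
python3 -c "
from h import *
go([.5476,.1255,.121],138,4)"
```

```text
from [ 0.4864 -0.0181  0.1195] yaw 137.65 d [0.0612 0.1436 0.0015] dyaw 0.35 F [ 0.  -0.5 -0.1] M [ 0.066 -0.113  0.007] t 35.55
[0, 0, np.float64(-0.09), np.float64(1.285), np.float64(3.687), np.float64(-0.037), 0.0]
[0, 0, np.float64(-0.09), np.float64(1.279), np.float64(3.689), np.float64(-0.037), 0.0]
[0, 0, np.float64(-0.09), np.float64(1.273), np.float64(3.69), np.float64(-0.037), 0.0]
[0, 0, np.float64(-0.09), np.float64(1.268), np.float64(3.692), np.float64(-0.037), 0.0]
```

Emit:
send_rows:
  moves:
    - [[0,0,0,1.28,3.69,0,-0.3],[0,0,0,1.28,3.69,0,-0.3],[0,0,0,1.28,3.69,0,-0.3],[0,0,0,1.28,3.69,0,-0.3],[0,0,0,0,0,0,-0.3]]

```text
time_s: 36.05
position: [0.5498, 0.1295, 0.1197]
tcp_rot: [[-0.743, 0.67, 0.003], [0.67, 0.743, 0.001], [-0.002, 0.003, -1.0]]
force: [-0.9, 0.4, -1.2]
opening: 0.348
```

Emit:
send_rows:
  moves:
    - [[0,0,0,0,0,0,-0.3],[0,0,0,0,0,1.5,-0.3],[0,0,0,0,0,1.5,-0.3],[0,0,0,0,0,1.0,-0.3],[0,0,0,0,0,0,-0.5]]

```text
time_s: 36.55
position: [0.5462, 0.1245, 0.0781]
tcp_rot: [[-0.74, 0.673, -0.004], [0.673, 0.74, -0.0], [0.003, -0.003, -1.0]]
force: [-0.8, -0.8, -0.4]
opening: 0.318
```

Emit:
send_rows:
  moves:
    - [[0,0,0,0,0,0,-1],[0,0,0,0,0,0,-1],[0,0,0,0,0,0,-1],[0,0,0,0,0,0,-1],[0,0,0,0,0,0,-1]]

```text
time_s: 37.05
position: [0.5482, 0.1255, 0.0801]
tcp_rot: [[-0.741, 0.671, 0.001], [0.671, 0.741, -0.001], [-0.001, 0.0, -1.0]]
force: [0.1, -1.9, 2.2]
opening: 0.138
```

```bash
python3 -c "
from h import *
st()"
```

```text
t 37.05 p [0.5482 0.1255 0.0801] yaw 137.84 F [ 0.11 -1.9   2.17] M [-0.327 -0.099  0.081] op 12.0 t6 0.048
```

Emit:
send_rows:
  moves:
    - [[0,0,3,0,0,0.02,-1],[0,0,3,0,0,0.02,-1],[0,0,3,0,0,0.02,-1],[0,0,2,0,0,0.02,-1],[0,0,2,0,0,0.01,-1]]

```text
time_s: 37.55
position: [0.5482, 0.1255, 0.0793]
tcp_rot: [[-0.571, 0.821, 0.001], [0.821, 0.571, -0.001], [-0.001, 0.001, -1.0]]
force: [0.8, -2.5, 3.7]
opening: 0.133
```

```bash
python3 -c "
from h import *
tq(3)"
```

```text
Mz mean 0.175 vals [0.127 0.235 0.163]
 t 37.65 p [0.5482 0.1255 0.0793] yaw 124.87 F [-0.79 -1.6   3.62] M [-0.339 -0.06   0.163] op 11.5 t6 0.297
```

Emit:
send_rows:
  moves:
    - [[0,0,2,0,0,0.02,-1],[0,0,2,0,0,0.02,-1],[0,0,2,0,0,0.01,-1],[0,0,2,0,0,0.02,-1],[0,0,2,0,0,0.01,-1]]

```text
time_s: 38.15
position: [0.5482, 0.1255, 0.0786]
tcp_rot: [[-0.42, 0.908, 0.001], [0.908, 0.42, -0.001], [-0.001, 0.001, -1.0]]
force: [-0.0, -1.9, 5.0]
opening: 0.136
```

```bash
python3 -c "
from h import *
tq(4)"
```

```text
Mz mean 0.179 vals [0.212 0.197 0.135 0.173]
 t 38.3 p [0.5482 0.1255 0.0785] yaw 114.93 F [-0.62 -3.21  4.94] M [-0.509 -0.033  0.173] op 11.7 t6 0.208
```

Emit:
send_rows:
  moves:
    - [[0,0,2,0,0,0.02,-1],[0,0,2,0,0,0.02,-1],[0,0,2,0,0,0.01,-1],[0,0,2,0,0,0.02,-1],[0,0,2,0,0,0.01,-1]]

```text
time_s: 38.8
position: [0.5482, 0.1255, 0.0778]
tcp_rot: [[-0.257, 0.967, 0.001], [0.967, 0.257, -0.001], [-0.001, 0.001, -1.0]]
force: [-1.9, -2.7, 5.9]
opening: 0.131
```

```bash
python3 -c "
from h import *
tq(6)"
```

```text
Mz mean 0.165 vals [0.22  0.135 0.166 0.119 0.161 0.188]
 t 39.05 p [0.5482 0.1254 0.0778] yaw 104.94 F [-0.86 -1.97  6.02] M [-0.476  0.058  0.188] op 11.8 t6 0.192
```

Emit:
send_rows:
  moves:
    - [[0,0,2,0,0,0.02,-1],[0,0,2,0,0,0.02,-1],[0,0,2,0,0,0.01,-1],[0,0,1,0,0,0.01,-1],[0,0,1,0,0,0.01,-1]]

```text
time_s: 39.55
position: [0.5482, 0.1254, 0.0773]
tcp_rot: [[-0.12, 0.993, 0.001], [0.993, 0.12, -0.001], [-0.001, 0.001, -1.0]]
force: [-1.5, -3.0, 6.7]
opening: 0.135
```

```bash
python3 -c "
from h import *
tq(6)"
```

```text
Mz mean 0.237 vals [0.307 0.242 0.231 0.253 0.183 0.205]
 t 39.8 p [0.5482 0.1255 0.0773] yaw 96.95 F [-1.37 -2.94  7.55] M [-0.528  0.127  0.205] op 11.8 t6 0.225
```

Emit:
send_rows:
  moves:
    - [[0,0,0,0,0,0,-0.3],[0,0,0,0,0,0,-0.3],[0,0,0,0,0,-0.5,-0.3],[0,0,0,0,0,-1.7,-0.3],[0,0,0,0,0,-2.0,-0.3]]

```text
time_s: 40.3
position: [0.5469, 0.126, 0.118]
tcp_rot: [[-0.119, 0.993, -0.003], [0.993, 0.119, 0.0], [0.001, -0.003, -1.0]]
force: [0.7, 1.2, 0.7]
opening: 0.342
```

Emit:
send_rows:
  moves:
    - [[0,0,-7,0,0,0,-0.3],[0,0,-7,0,0,0,-0.3],[0,0,-7,0,0,0,-0.3],[0,0,0,0,0,0,-0.3],[0,0,0,0,0,0,-0.3]]

```text
time_s: 40.8
position: [0.5478, 0.1259, 0.1183]
tcp_rot: [[-0.464, 0.886, -0.0], [0.886, 0.464, 0.0], [0.0, 0.0, -1.0]]
force: [-0.1, -0.4, -0.0]
opening: 0.352
```

```bash
python3 -c "
from h import *
go([.4871,-.0178,.121],118,4)"
```

```text
from [0.5478 0.1259 0.1183] yaw 117.67 d [-0.0607 -0.1437  0.0027] dyaw 0.33 F [-0.1 -0.4 -0. ] M [-0.008 -0.128 -0.028] t 40.8
[0, 0, np.float64(-0.08), np.float64(-2.476), np.float64(-3.013), np.float64(-0.067), 0.0]
[0, 0, np.float64(-0.08), np.float64(-2.472), np.float64(-3.017), np.float64(-0.067), 0.0]
[0, 0, np.float64(-0.08), np.float64(-2.467), np.float64(-3.021), np.float64(-0.067), 0.0]
[0, 0, np.float64(-0.08), np.float64(-2.463), np.float64(-3.024), np.float64(-0.067), 0.0]
```

Emit:
send_rows:
  moves:
    - [[0,0,0,-2.47,-3.02,0,-0.3],[0,0,0,-2.47,-3.02,0,-0.3],[0,0,0,-2.47,-3.02,0,-0.3],[0,0,0,-2.47,-3.02,0,-0.3],[0,0,0,0,0,0,-0.3]]

```text
time_s: 41.3
position: [0.4854, -0.0211, 0.1182]
tcp_rot: [[-0.461, 0.888, -0.002], [0.888, 0.461, -0.0], [0.001, -0.002, -1.0]]
force: [1.1, 0.6, 0.3]
opening: 0.349
```

Emit:
send_rows:
  moves:
    - [[0,0,0,0,0,0,-0.3],[0,0,0,0,0,1.5,-0.3],[0,0,0,0,0,1.5,-0.3],[0,0,0,0,0,1.0,-0.3],[0,0,0,0,0,0,-0.5]]

```text
time_s: 41.8
position: [0.4866, -0.0168, 0.0772]
tcp_rot: [[-0.468, 0.884, -0.002], [0.884, 0.468, 0.001], [0.002, -0.002, -1.0]]
force: [-0.4, -0.2, 0.4]
opening: 0.313
```

Emit:
send_rows:
  moves:
    - [[0,0,0,0,0,0,-1],[0,0,0,0,0,0,-1],[0,0,0,0,0,0,-1],[0,0,0,0,0,0,-1],[0,0,0,0,0,0,-1]]

```text
time_s: 42.3
position: [0.4876, -0.0179, 0.0788]
tcp_rot: [[-0.466, 0.885, 0.001], [0.885, 0.466, 0.0], [-0.001, 0.001, -1.0]]
force: [1.5, 1.9, 1.4]
opening: 0.135
```

```bash
python3 -c "
from h import *
st()"
```

```text
t 42.3 p [ 0.4876 -0.0179  0.0788] yaw 117.79 F [1.51 1.93 1.39] M [ 0.308 -0.294  0.071] op 11.7 t6 0.048
```

Emit:
send_rows:
  moves:
    - [[0,0,3,0,0,0.02,-1],[0,0,3,0,0,0.02,-1],[0,0,3,0,0,0.02,-1],[0,0,2,0,0,0.02,-1],[0,0,2,0,0,0.01,-1]]

```text
time_s: 42.8
position: [0.4876, -0.0179, 0.078]
tcp_rot: [[-0.255, 0.967, 0.001], [0.967, 0.255, -0.0], [-0.0, 0.001, -1.0]]
force: [0.4, 2.4, 2.1]
opening: 0.135
```

```bash
python3 -c "
from h import *
tq(5)"
```

```text
Mz mean 0.206 vals [0.245 0.204 0.22  0.153 0.206]
 t 43.0 p [ 0.4876 -0.0179  0.078 ] yaw 104.87 F [0.51 2.68 5.55] M [ 0.518 -0.272  0.206] op 11.9 t6 0.213
```

Emit:
send_rows:
  moves:
    - [[0,0,2,0,0,0.02,-1],[0,0,2,0,0,0.02,-1],[0,0,2,0,0,0.01,-1],[0,0,1,0,0,0.01,-1],[0,0,1,0,0,0.01,-1]]

```text
time_s: 43.5
position: [0.4876, -0.018, 0.0774]
tcp_rot: [[-0.119, 0.993, 0.001], [0.993, 0.119, -0.0], [-0.0, 0.001, -1.0]]
force: [0.6, 1.9, 7.8]
opening: 0.133
```

```bash
python3 -c "
from h import *
tq(6)"
```

```text
Mz mean 0.245 vals [0.215 0.254 0.3   0.273 0.226 0.201]
 t 43.75 p [ 0.4876 -0.018   0.0775] yaw 96.87 F [0.32 2.13 7.62] M [ 0.479 -0.253  0.201] op 11.6 t6 0.232
```

Emit:
send_rows:
  moves:
    - [[0,0,0,0,0,0,-0.3],[0,0,0,0,0,0,-0.3],[0,0,0,0,0,-0.5,-0.3],[0,0,0,0,0,-1.7,-0.3],[0,0,0,0,0,-2.0,-0.3]]

```text
time_s: 44.25
position: [0.4861, -0.018, 0.1186]
tcp_rot: [[-0.118, 0.993, -0.003], [0.993, 0.118, 0.001], [0.001, -0.003, -1.0]]
force: [-0.1, 0.1, -0.5]
opening: 0.34
```

Emit:
send_rows:
  moves:
    - [[0,0,-7,0,0,0,-0.3],[0,0,-7,0,0,0,-0.3],[0,0,-7,0,0,0,-0.3],[0,0,0,0,0,0,-0.3],[0,0,0,0,0,0,-0.3]]

```text
time_s: 44.75
position: [0.4868, -0.0181, 0.1187]
tcp_rot: [[-0.464, 0.886, -0.001], [0.886, 0.464, 0.0], [0.0, -0.0, -1.0]]
force: [-0.5, 0.8, -0.2]
opening: 0.35
```

```bash
python3 -c "
from h import *
go([.4457,.085,.121],118,3)"
```

```text
from [ 0.4868 -0.0181  0.1187] yaw 117.66 d [-0.0411  0.1031  0.0023] dyaw 0.34 F [-0.5  0.8 -0.2] M [-0.016 -0.112 -0.024] t 44.75
[0, 0, np.float64(-0.11), np.float64(3.68), np.float64(0.384), np.float64(-0.076), 0.0]
[0, 0, np.float64(-0.11), np.float64(3.679), np.float64(0.392), np.float64(-0.076), 0.0]
[0, 0, np.float64(-0.11), np.float64(3.679), np.float64(0.399), np.float64(-0.076), 0.0]
```

Emit:
send_rows:
  moves:
    - [[0,0,0,3.68,0.39,0,-0.3],[0,0,0,3.68,0.39,0,-0.3],[0,0,0,3.68,0.39,0,-0.3],[0,0,0,0,0,0,-0.3],[0,0,0,0,0,1.0,-0.3]]

```text
time_s: 45.25
position: [0.4469, 0.0856, 0.1093]
tcp_rot: [[-0.467, 0.884, 0.003], [0.884, 0.467, -0.0], [-0.002, 0.003, -1.0]]
force: [0.0, 0.4, -0.8]
opening: 0.35
```

Emit:
send_rows:
  moves:
    - [[0,0,0,0,0,1.5,-0.3],[0,0,0,0,0,1.5,-0.3],[0,0,0,0,0,0,-0.3],[0,0,0,0,0,0,-0.5],[0,0,0,0,0,0,-1]]

```text
time_s: 45.75
position: [0.4467, 0.0845, 0.079]
tcp_rot: [[-0.466, 0.885, 0.001], [0.885, 0.466, -0.0], [-0.001, 0.001, -1.0]]
force: [0.4, 0.2, -0.2]
opening: 0.243
```

Emit:
send_rows:
  moves:
    - [[0,0,0,0,0,0,-1],[0,0,0,0,0,0,-1],[0,0,0,0,0,0,-1],[0,0,0,0,0,0,-1],[0,0,0,0,0,0,-1]]

```text
time_s: 46.25
position: [0.446, 0.0848, 0.0791]
tcp_rot: [[-0.467, 0.884, 0.0], [0.884, 0.467, -0.001], [-0.001, 0.0, -1.0]]
force: [-1.0, -4.4, 6.1]
opening: 0.135
```

```bash
python3 -c "
from h import *
st()"
```

```text
t 46.25 p [0.446  0.0848 0.0791] yaw 117.85 F [-1.03 -4.45  6.11] M [-0.771  0.102  0.009] op 11.7 t6 0.074
```

Emit:
send_rows:
  moves:
    - [[0,0,5,0,0,0.03,-1],[0,0,5,0,0,0.03,-1],[0,0,5,0,0,0.03,-1],[0,0,3,0,0,0.03,-1],[0,0,3,0,0,0.02,-1]]

```text
time_s: 46.75
position: [0.4462, 0.0848, 0.0778]
tcp_rot: [[-0.118, 0.993, 0.001], [0.993, 0.118, -0.001], [-0.001, 0.001, -1.0]]
force: [-1.1, -3.5, 5.7]
opening: 0.136
```

```bash
python3 -c "
from h import *
tq(4)"
```

```text
Mz mean 0.229 vals [0.221 0.195 0.287 0.214]
 t 46.9 p [0.4462 0.0848 0.0778] yaw 96.88 F [-1.72 -3.6   5.89] M [-0.725  0.085  0.214] op 11.9 t6 0.246
```

Emit:
send_rows:
  moves:
    - [[0,0,2,0,0,0.01,-1],[0,0,2,0,0,0.01,-1],[0,0,1,0,0,0.01,-1],[0,0,1,0,0,0.01,-1],[0,0,0,0,0,0,-1]]

```text
time_s: 47.4
position: [0.4463, 0.0848, 0.0774]
tcp_rot: [[-0.015, 1.0, 0.001], [1.0, 0.015, -0.001], [-0.001, 0.001, -1.0]]
force: [-0.7, -3.9, 6.4]
opening: 0.132
```

```bash
python3 -c "
from h import *
tq(7)"
```

```text
Mz mean 0.247 vals [0.24  0.222 0.246 0.275 0.282 0.212 0.249]
 t 47.7 p [0.4463 0.0848 0.0775] yaw 90.9 F [-1.41 -3.66  5.86] M [-0.687  0.078  0.249] op 11.7 t6 0.243
```

Emit:
send_rows:
  moves:
    - [[0,0,0,0,0,0,-0.3],[0,0,0,0,0,0,-0.3],[0,0,0,0,0,-0.5,-0.3],[0,0,0,0,0,-1.7,-0.3],[0,0,0,0,0,-2.0,-0.3]]

```text
time_s: 48.2
position: [0.4453, 0.0854, 0.119]
tcp_rot: [[-0.014, 1.0, -0.002], [1.0, 0.014, 0.001], [0.001, -0.002, -1.0]]
force: [0.0, 0.7, -0.1]
opening: 0.344
```

Emit:
send_rows:
  moves:
    - [[0,0,-8.5,0,0,0,-0.3],[0,0,-8.5,0,0,0,-0.3],[0,0,-8.5,0,0,0,-0.3],[0,0,-1.5,0,0,0,-0.3],[0,0,0,0,0,0,-0.3]]

```text
time_s: 48.7
position: [0.4459, 0.0853, 0.119]
tcp_rot: [[-0.465, 0.886, 0.0], [0.886, 0.465, 0.0], [0.0, 0.0, -1.0]]
force: [-0.3, 0.3, -0.1]
opening: 0.35
```

```bash
python3 -c "
from h import *
go([.5886,.0239,.119],118,4)"
```

```text
from [0.4459 0.0853 0.119 ] yaw 117.68 d [ 0.1427 -0.0614 -0.    ] dyaw 0.32 F [-0.3  0.3 -0.1] M [ 0.066 -0.157 -0.012] t 48.7
[0, 0, np.float64(-0.08), np.float64(-3.017), np.float64(2.443), np.float64(0.001), 0.0]
[0, 0, np.float64(-0.08), np.float64(-3.021), np.float64(2.439), np.float64(0.001), 0.0]
[0, 0, np.float64(-0.08), np.float64(-3.024), np.float64(2.435), np.float64(0.001), 0.0]
[0, 0, np.float64(-0.08), np.float64(-3.028), np.float64(2.431), np.float64(0.001), 0.0]
```

Emit:
send_rows:
  moves:
    - [[0,0,0,-3.02,2.44,0,-0.3],[0,0,0,-3.02,2.44,0,-0.3],[0,0,0,-3.02,2.44,0,-0.3],[0,0,0,-3.02,2.44,0,-0.3],[0,0,0,0,0,0,-0.3]]

```text
time_s: 49.2
position: [0.595, 0.0212, 0.1195]
tcp_rot: [[-0.462, 0.887, 0.009], [0.887, 0.462, -0.002], [-0.005, 0.007, -1.0]]
force: [0.3, 0.8, 0.6]
opening: 0.349
```

Emit:
send_rows:
  moves:
    - [[0,0,0,0,0,1.0,-0.3],[0,0,0,0,0,1.5,-0.3],[0,0,0,0,0,1.5,-0.3],[0,0,0,0,0,0,-0.3],[0,0,0,0,0,0,-0.8]]

```text
time_s: 49.7
position: [0.5868, 0.0245, 0.0783]
tcp_rot: [[-0.467, 0.884, -0.003], [0.884, 0.467, 0.001], [0.002, -0.002, -1.0]]
force: [0.6, 0.6, 0.5]
opening: 0.316
```

Emit:
send_rows:
  moves:
    - [[0,0,0,0,0,0,-1],[0,0,0,0,0,0,-1],[0,0,0,0,0,0,-1],[0,0,0,0,0,0,-1],[0,0,0,0,0,0,-1]]

```text
time_s: 50.2
position: [0.5892, 0.024, 0.0796]
tcp_rot: [[-0.467, 0.884, 0.002], [0.884, 0.467, 0.0], [-0.001, 0.001, -1.0]]
force: [0.8, 2.3, 2.8]
opening: 0.136
```

Emit:
send_rows:
  moves:
    - [[0,0,5,0,0,0.03,-1],[0,0,5,0,0,0.03,-1],[0,0,5,0,0,0.03,-1],[0,0,3,0,0,0.03,-1],[0,0,3,0,0,0.02,-1]]

```text
time_s: 50.7
position: [0.5894, 0.024, 0.0784]
tcp_rot: [[-0.117, 0.993, 0.002], [0.993, 0.117, 0.0], [-0.0, 0.002, -1.0]]
force: [0.2, 2.5, 4.6]
opening: 0.137
```

```bash
python3 -c "
from h import *
tq(3)"
```

```text
Mz mean 0.226 vals [0.187 0.241 0.251]
 t 50.8 p [0.5894 0.024  0.0783] yaw 96.85 F [-0.18  2.91  4.65] M [ 0.447 -0.166  0.251] op 11.6 t6 0.423
```

Emit:
send_rows:
  moves:
    - [[0,0,2,0,0,0.01,-1],[0,0,2,0,0,0.01,-1],[0,0,1,0,0,0.01,-1],[0,0,1,0,0,0.01,-1],[0,0,0,0,0,0,-1]]

```text
time_s: 51.3
position: [0.5894, 0.0241, 0.078]
tcp_rot: [[-0.016, 1.0, 0.002], [1.0, 0.016, 0.0], [0.0, 0.002, -1.0]]
force: [0.8, 3.0, 5.3]
opening: 0.136
```

```bash
python3 -c "
from h import *
tq(6)"
```

```text
Mz mean 0.255 vals [0.269 0.275 0.255 0.252 0.27  0.212]
 t 51.55 p [0.5894 0.0241 0.078 ] yaw 90.92 F [0.3  2.61 5.24] M [ 0.475 -0.218  0.212] op 12.1 t6 0.26
```

Emit:
send_rows:
  moves:
    - [[0,0,1,0,0,0.01,-1],[0,0,1,0,0,0.01,-1],[0,0,1,0,0,0,-1],[0,0,1,0,0,0.01,-1],[0,0,0,0,0,0,-1]]

```text
time_s: 52.05
position: [0.5895, 0.0241, 0.0777]
tcp_rot: [[0.054, 0.999, 0.002], [0.999, -0.054, 0.0], [0.0, 0.002, -1.0]]
force: [0.9, 1.8, 5.8]
opening: 0.133
```

```bash
python3 -c "
from h import *
tq(6)"
```

```text
Mz mean 0.278 vals [0.31  0.289 0.253 0.285 0.259 0.272]
 t 52.3 p [0.5895 0.024  0.0777] yaw 86.92 F [0.47 3.31 5.46] M [ 0.418 -0.173  0.272] op 11.7 t6 0.278
```

Emit:
send_rows:
  moves:
    - [[0,0,0,0,0,0,-0.3],[0,0,0,0,0,0,-0.3],[0,0,0,0,0,-0.5,-0.3],[0,0,-6,0,0,-1.7,-0.3],[0,0,-7.5,0,0,-2.0,-0.3]]

```text
time_s: 52.8
position: [0.5874, 0.0236, 0.1183]
tcp_rot: [[-0.184, 0.983, -0.004], [0.983, 0.184, 0.0], [0.001, -0.003, -1.0]]
force: [-0.3, -1.1, -0.4]
opening: 0.34
```

```bash
python3 -c "
from h import *
go([.5482,.1255,.119],101,3)"
```

```text
from [0.5874 0.0236 0.1183] yaw 100.6 d [-0.0392  0.1019  0.0007] dyaw 0.4 F [-0.3 -1.1 -0.4] M [ 0.029 -0.113 -0.008] t 52.8
[0, 0, np.float64(-0.13), np.float64(3.579), np.float64(-0.654), np.float64(-0.024), 0.0]
[0, 0, np.float64(-0.13), np.float64(3.58), np.float64(-0.646), np.float64(-0.024), 0.0]
[0, 0, np.float64(-0.13), np.float64(3.582), np.float64(-0.637), np.float64(-0.024), 0.0]
```

Emit:
send_rows:
  moves:
    - [[0,0,0,3.58,-0.67,0,-0.3],[0,0,0,3.58,-0.67,0,-0.3],[0,0,0,3.58,-0.67,0,-0.3],[0,0,0,0,0,0,-0.3],[0,0,0,0,0,1.0,-0.3]]

```text
time_s: 53.3
position: [0.5503, 0.1264, 0.1096]
tcp_rot: [[-0.181, 0.983, 0.003], [0.983, 0.181, -0.0], [-0.001, 0.003, -1.0]]
force: [0.5, -1.2, -0.9]
opening: 0.347
```

Emit:
send_rows:
  moves:
    - [[0,0,0,0,0,1.5,-0.3],[0,0,0,0,0,1.5,-0.3],[0,0,0,0,0,0,-0.3],[0,0,0,0,0,0,-0.8],[0,0,0,0,0,0,-1]]

```text
time_s: 53.8
position: [0.5504, 0.1252, 0.0792]
tcp_rot: [[-0.178, 0.984, 0.001], [0.984, 0.178, -0.0], [-0.0, 0.001, -1.0]]
force: [-0.1, -1.3, -0.2]
opening: 0.247
```

Emit:
send_rows:
  moves:
    - [[0,0,0,0,0,0,-1],[0,0,0,0,0,0,-1],[0,0,0,0,0,0,-1],[0,0,0,0,0,0,-1],[0,0,0,0,0,0,-1]]

```text
time_s: 54.3
position: [0.5484, 0.1253, 0.0793]
tcp_rot: [[-0.18, 0.984, -0.002], [0.984, 0.18, -0.001], [-0.001, -0.002, -1.0]]
force: [-5.0, -3.5, 4.8]
opening: 0.135
```

```bash
python3 -c "
from h import *
st()"
```

```text
t 54.3 p [0.5484 0.1253 0.0793] yaw 100.37 F [-4.95 -3.46  4.76] M [-0.591  0.707  0.072] op 11.8 t6 0.093
```

Emit:
send_rows:
  moves:
    - [[0,0,3,0,0,0.02,-1],[0,0,3,0,0,0.01,-1],[0,0,2,0,0,0.01,-1],[0,0,1,0,0,0.01,-1],[0,0,1,0,0,0.01,-1]]

```text
time_s: 54.8
position: [0.5483, 0.1253, 0.0788]
tcp_rot: [[-0.007, 1.0, -0.002], [1.0, 0.007, -0.001], [-0.001, -0.002, -1.0]]
force: [-4.8, -3.2, 5.1]
opening: 0.141
```

```bash
python3 -c "
from h import *
tq(5)"
```

```text
Mz mean 0.248 vals [0.227 0.237 0.241 0.297 0.238]
 t 55.0 p [0.5483 0.1253 0.0788] yaw 90.42 F [-4.77 -3.85  7.06] M [-0.673  0.686  0.238] op 11.9 t6 0.254
```

Emit:
send_rows:
  moves:
    - [[0,0,1,0,0,0.01,-1],[0,0,1,0,0,0.01,-1],[0,0,1,0,0,0,-1],[0,0,0.5,0,0,0,-1],[0,0,0,0,0,0,-1]]

```text
time_s: 55.5
position: [0.5483, 0.1253, 0.0786]
tcp_rot: [[0.054, 0.999, -0.002], [0.999, -0.054, -0.001], [-0.002, -0.002, -1.0]]
force: [-5.3, -3.8, 5.3]
opening: 0.136
```

```bash
python3 -c "
from h import *
tq(6)"
```

```text
Mz mean 0.262 vals [0.263 0.281 0.252 0.276 0.265 0.237]
 t 55.75 p [0.5483 0.1253 0.0785] yaw 86.93 F [-4.5  -3.82  5.17] M [-0.586  0.73   0.237] op 11.7 t6 0.272
```

Emit:
send_rows:
  moves:
    - [[0,0,0,0,0,0,-0.3],[0,0,0,0,0,0,-0.3],[0,0,0,0,0,-0.5,-0.3],[0,0,-6,0,0,-1.7,-0.3],[0,0,-7.5,0,0,-2.0,-0.3]]

```text
time_s: 56.25
position: [0.5501, 0.1262, 0.1203]
tcp_rot: [[-0.184, 0.983, 0.0], [0.983, 0.184, 0.001], [0.0, 0.0, -1.0]]
force: [0.5, -0.0, -0.1]
opening: 0.343
```

```bash
python3 -c "
from h import *
go([.4876,-.0178,.119],100.5,4)"
```

```text
from [0.5501 0.1262 0.1203] yaw 100.58 d [-0.0625 -0.144  -0.0013] dyaw -0.08 F [ 0.5 -0.  -0.1] M [-0.042 -0.142 -0.052] t 56.25
[0, 0, np.float64(0.02), np.float64(-3.251), np.float64(-2.196), np.float64(0.031), 0.0]
[0, 0, np.float64(0.02), np.float64(-3.252), np.float64(-2.195), np.float64(0.031), 0.0]
[0, 0, np.float64(0.02), np.float64(-3.253), np.float64(-2.194), np.float64(0.031), 0.0]
[0, 0, np.float64(0.02), np.float64(-3.254), np.float64(-2.192), np.float64(0.031), 0.0]
```

Emit:
send_rows:
  moves:
    - [[0,0,0,-3.25,-2.2,0,-0.3],[0,0,0,-3.25,-2.2,0,-0.3],[0,0,0,-3.25,-2.2,0,-0.3],[0,0,0,-3.25,-2.2,0,-0.3],[0,0,0,0,0,0,-0.3]]

```text
time_s: 56.75
position: [0.4858, -0.021, 0.1204]
tcp_rot: [[-0.174, 0.985, 0.001], [0.985, 0.174, -0.001], [-0.001, 0.001, -1.0]]
force: [1.3, -0.1, -0.3]
opening: 0.348
```

Emit:
send_rows:
  moves:
    - [[0,0,0,0,0,1.2,-0.3],[0,0,0,0,0,1.5,-0.3],[0,0,0,0,0,1.5,-0.3],[0,0,0,0,0,0,-0.3],[0,0,0,0,0,0,-0.8]]

```text
time_s: 57.25
position: [0.4871, -0.0174, 0.0782]
tcp_rot: [[-0.179, 0.984, 0.001], [0.984, 0.179, 0.0], [-0.0, 0.001, -1.0]]
force: [0.2, 0.8, 0.5]
opening: 0.316
```

Emit:
send_rows:
  moves:
    - [[0,0,0,0,0,0,-1],[0,0,0,0,0,0,-1],[0,0,0,0,0,0,-1],[0,0,0,0,0,0,-1],[0,0,0,0,0,0,-1]]

```text
time_s: 57.75
position: [0.4875, -0.0178, 0.0787]
tcp_rot: [[-0.179, 0.984, 0.003], [0.984, 0.179, -0.0], [-0.001, 0.003, -1.0]]
force: [2.9, 2.2, 4.9]
opening: 0.135
```

```bash
python3 -c "
from h import *
st()"
```

```text
t 57.75 p [ 0.4875 -0.0178  0.0787] yaw 100.31 F [2.95 2.25 4.86] M [ 0.389 -0.524  0.084] op 11.7 t6 0.089
```

Emit:
send_rows:
  moves:
    - [[0,0,4,0,0,0.02,-1],[0,0,4,0,0,0.02,-1],[0,0,3,0,0,0.01,-1],[0,0,2,0,0,0.01,-1],[0,0,0.5,0,0,0,-1]]

```text
time_s: 58.25
position: [0.4875, -0.0178, 0.0781]
tcp_rot: [[0.055, 0.998, 0.003], [0.998, -0.055, -0.0], [-0.0, 0.003, -1.0]]
force: [2.0, 3.7, 5.5]
opening: 0.133
```

```bash
python3 -c "
from h import *
tq(6)"
```

```text
Mz mean 0.286 vals [0.259 0.333 0.263 0.297 0.282 0.283]
 t 58.5 p [ 0.4875 -0.0178  0.0781] yaw 86.87 F [2.59 3.96 5.15] M [ 0.487 -0.548  0.283] op 12.0 t6 0.276
```

Emit:
send_rows:
  moves:
    - [[0,0,0,0,0,0,-0.3],[0,0,0,0,0,0,-0.3],[0,0,0,0,0,-0.5,-0.3],[0,0,-4,0,0,-1.7,-0.3],[0,0,-4,0,0,-2.0,-0.3]]

```text
time_s: 59.0
position: [0.4846, -0.0177, 0.1191]
tcp_rot: [[-0.087, 0.996, -0.004], [0.996, 0.087, 0.001], [0.001, -0.004, -1.0]]
force: [1.5, -0.0, 0.1]
opening: 0.342
```

```bash
python3 -c "
from h import *
go([.4464,.0847,.119],95,3)"
```

```text
from [ 0.4846 -0.0177  0.1191] yaw 94.97 d [-3.820e-02  1.024e-01 -1.000e-04] dyaw 0.03 F [ 1.5 -0.   0.1] M [ 0.026 -0.133  0.055] t 59.0
[0, 0, np.float64(-0.01), np.float64(3.51), np.float64(-0.972), np.float64(0.002), 0.0]
[0, 0, np.float64(-0.01), np.float64(3.51), np.float64(-0.971), np.float64(0.002), 0.0]
[0, 0, np.float64(-0.01), np.float64(3.51), np.float64(-0.971), np.float64(0.002), 0.0]
```

Emit:
send_rows:
  moves:
    - [[0,0,0,3.51,-1.02,0,-0.3],[0,0,0,3.51,-1.02,0,-0.3],[0,0,0,3.51,-1.02,0,-0.3],[0,0,0,0,0,0,-0.3],[0,0,0,0,0,1.1,-0.3]]

```text
time_s: 59.5
position: [0.4469, 0.0851, 0.1092]
tcp_rot: [[-0.087, 0.996, 0.001], [0.996, 0.087, -0.001], [-0.001, 0.001, -1.0]]
force: [0.2, -0.2, 0.1]
opening: 0.347
```

Emit:
send_rows:
  moves:
    - [[0,0,0,0,0,1.5,-0.3],[0,0,0,0,0,1.5,-0.3],[0,0,0,0,0,0,-0.3],[0,0,0,0,0,0,-0.8],[0,0,0,0,0,0,-1]]

```text
time_s: 60.0
position: [0.4474, 0.0842, 0.0789]
tcp_rot: [[-0.084, 0.996, 0.001], [0.996, 0.084, -0.0], [-0.0, 0.001, -1.0]]
force: [0.4, 0.0, 0.4]
opening: 0.243
```

Emit:
send_rows:
  moves:
    - [[0,0,0,0,0,0,-1],[0,0,0,0,0,0,-1],[0,0,0,0,0,0,-1],[0,0,0,0,0,0,-1],[0,0,0,0,0,0,-1]]

```text
time_s: 60.5
position: [0.4463, 0.0844, 0.0789]
tcp_rot: [[-0.085, 0.996, -0.001], [0.996, 0.085, -0.0], [-0.0, -0.001, -1.0]]
force: [-2.9, -2.0, 6.1]
opening: 0.133
```

```bash
python3 -c "
from h import *
st()"
```

```text
t 60.5 p [0.4463 0.0844 0.0789] yaw 94.86 F [-2.85 -1.97  6.08] M [-0.374  0.411  0.061] op 11.6 t6 0.082
```

Emit:
send_rows:
  moves:
    - [[0,0,3,0,0,0.01,-1],[0,0,2,0,0,0.01,-1],[0,0,2,0,0,0.01,-1],[0,0,1,0,0,0.01,-1],[0,0,0,0,0,0,-1]]

```text
time_s: 61.0
position: [0.4464, 0.0844, 0.0786]
tcp_rot: [[0.054, 0.999, -0.001], [0.999, -0.054, -0.001], [-0.001, -0.001, -1.0]]
force: [-2.8, -0.9, 8.6]
opening: 0.139
```

```bash
python3 -c "
from h import *
tq(6)"
```

```text
Mz mean 0.266 vals [0.265 0.258 0.258 0.244 0.27  0.303]
 t 61.25 p [0.4463 0.0844 0.0786] yaw 86.92 F [-3.67 -1.12  7.45] M [-0.271  0.428  0.303] op 11.9 t6 0.265
```

Emit:
send_rows:
  moves:
    - [[0,0,1,0,0,0.01,-1],[0,0,0.8,0,0,0,-1],[0,0,0,0,0,0,-1],[0,0,0,0,0,0,-1],[0,0,0,0,0,0,-1]]

```text
time_s: 61.75
position: [0.4463, 0.0844, 0.0785]
tcp_rot: [[0.085, 0.996, -0.001], [0.996, -0.085, -0.001], [-0.001, -0.001, -1.0]]
force: [-1.9, -1.5, 6.9]
opening: 0.134
```

```bash
python3 -c "
from h import *
tq(4)"
```

```text
Mz mean 0.28 vals [0.283 0.309 0.273 0.256]
 t 61.9 p [0.4464 0.0844 0.0785] yaw 85.13 F [-3.34 -1.43  7.77] M [-0.262  0.417  0.256] op 11.4 t6 0.276
```

Emit:
send_rows:
  moves:
    - [[0,0,0,0,0,0,0],[0,0,0,0,0,0,0],[0,0,0,0,0,-0.5,0],[0,0,0,0,0,-2.0,0],[0,0,0,0,0,-3.0,0]]

```text
time_s: 62.4
position: [0.4463, 0.0846, 0.1326]
tcp_rot: [[0.087, 0.996, -0.003], [0.996, -0.087, 0.0], [0.0, -0.003, -1.0]]
force: [0.5, -0.3, 0.5]
opening: 0.467
```

Emit:
send_rows:
  moves:
    - [[0,0,0,0,0,-3.0,0],[0,0,0,0,0,-3.0,0],[0,0,0,0,0,0,0],[0,0,0,0,0,0,0],[0,0,0,0,0,0,0]]

```text
time_s: 62.9
position: [0.4462, 0.0846, 0.1922]
tcp_rot: [[0.087, 0.996, -0.002], [0.996, -0.087, 0.0], [0.0, -0.002, -1.0]]
force: [0.1, 0.5, 0.1]
opening: 0.498
```

```bash
python3 -c "
from h import *
im=capture('side'); st(); cv2.imwrite('pics/s3.png',cv2.resize(im[170:270,210:310],(600,600),interpolation=cv2.INTER_CUBIC))"
```

```text
t 62.95 p [0.4461 0.0846 0.1919] yaw 85.01 F [-0.24 -0.75  0.07] M [-0.008 -0.059 -0.025] op 43.4 t6 0.0
```

View pics/s3.png

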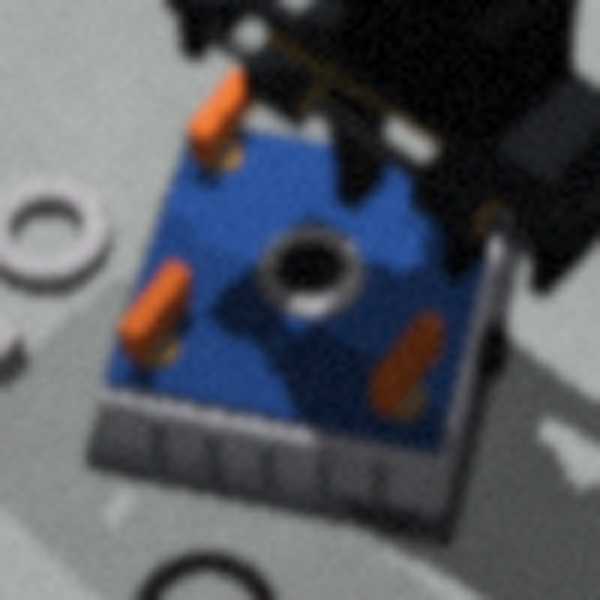

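The cover lies low and even. The three wings in view, near (150,310), (215,120) and (405,365), are parallel, and the gripper is clear. Handing in.

```bash
python3 -c "
from h import *
bot.hand_in()"
```

```text
the job is handed in; nothing more can be done
```

I handed the job in with the cover down and all four screws tightened, after about 63 s of the 72 s allowed. The hand-in gave no verdict.

- **Drawing down:** I turned the screws in level rounds with opposite corners in turn, to about 0.6, 1.0 and 1.35 rad. All four still turned freely at that point, at 0.17–0.2 N m. Then I took them home in small steps while checking the torque.
- **Final torque:** The holding torques at the end were 0.28 N m for A, 0.28 for B (0.286), 0.28 for C (0.278) and 0.26 for D. That is about 0.09–0.11 N m above free turning, or roughly 20–24 N per screw. It is a little under the 28 N aim, but inside the 14–42 N window. The readings scatter by about 0.03 N m each, so I averaged 4 to 6.
- **Level:** All bars were left within about 2° of each other, so the screws stand nearly equally high. The last side picture shows the cover flat and three parallel wings. Wing B was hidden behind the gripper in that view.
- **Clearance:** The gripper is well clear of everything, and none of its moves went near the other things on the bench.

**Not checked or in disagreement:**
- I did not measure the cover's height directly.
- Going by bar angle from where the torque first rose, I would have expected nearer 32 N per screw than the 20–24 N the torque shows. Both values are inside the window.

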